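Move the three samples on by one station

ROBOT

A 6-joint arm with a two-finger parallel gripper is mounted at the origin on a cart in front of the work surface, level with it; the furniture and walls round the work are solid. World frame = base frame: x ahead of the robot, y to its left, z up, the work surface at z = 0. Lengths are in m, angles in rad, forces in N, time in s.
With the tool pointing down it reaches from about 0.35 to 0.775 m from the base axis. Payload 7.3 kg.
Tool frame: the origin (TCP) lies on the centre line of the jaws, within the pads' length; the fingertips stand 19 mm ahead of it and the grasp point (between the pads) is the TCP; z points along the fingers, x is the direction in which the jaws open and shut, and the axes are right-handed (so a half turn about z gives the same grasp; the last joint's range is limited). The gripper opens to 92 mm and grips with 3 to 60 N. Pads are 19 mm wide; open, the fingers measure 130 mm over their backs; the gripper's body (75 mm by 190 mm) begins 47 mm behind the grasp point.
Start: joints at [1.167, 0.342, 1.524, -0, 1.275, -0.146], TCP at [0.134, 0.508, 0.21] pointing down, gripper open.
Joint ranges: [-2.53, 2.53], [-0.77, 2.02], [0.04, 2.7], [-1, 4.14], [0.28, 2.66], [-3.11, 3.11]. Speed limits (rad/s): [2.57, 2.57, 3.14, 3.14, 3.14, 3.14].

INTERFACE

Orientations are given as [roll, pitch, yaw] about the fixed x, y, z axes, in that order (R = Rz(yaw) Ry(pitch) Rx(roll)).
In Python, from bench import arm gives the robot as it stands.
- The arm moves only by the tool step_arm, never from a script. Its argument "series" is a list of rows, each a list of 3 entries, a list of its own where there are three numbers: the opening, from 0 (shut) to 1 (fully open), then the shift along the tool's x, y, z in cm, then the turn, a rotation vector about the tool's x, y, z in rad. In form: [[hand, [x, y, z], [rx, ry, rz]], ...]. A call has 1 to 12 rows; each row shifts and turns the commanded pose from where the row before left it, along the tool's axes as they then stand; what a row does not reach is not made up. A row lasts 1/12 s, in which the tool goes at most 41.7 mm and 7.16 degrees, less where a joint would pass 70% of its speed; a pose out of reach is approached as far as the arm can. A call with a gripper value outside its range is refused whole. The fingers move at their own pace and stop on an object; "force" is the grip in N (left out, the last holds). Time passes only in rows, so rows that do not move let the fingers close. It gives the time, the measured TCP pose, the force and the opening at its end, in the units of the state.
- arm.state(): the state, without advancing time (a new reading comes with each control period).
- arm.capture(name): name is "scene" or "top" or "wrist"; returns the picture (384x512x3 uint8, red, green, blue); there is no depth.
- arm.calibration(name): a dict with "fov_y" (degrees; the focal length in pixels is half the picture's height over the tangent of half this angle, whatever the lens; pixels are square), "cx", "cy" (the principal point, pixels), "k1" (the pictures are not rectified: a ray, as slopes to the right and down, at radius r is drawn at 1 + k1 r^2 times it, then the intrinsics apply), "origin" and "rotation" of the camera in the world. Camera axes: x right, y up, looking along -z (the intrinsics and any distortion apply to the point x, -y, -z); pixel columns grow to the right and rows downward; lengths in m; the calibration is good to about 2 mm. A picture is of the moment at which its call begins: read the wrist's pose just before it. calibration takes no time and is no camera call; for the wrist camera it gives the pose at the moment of the call.
- arm.hand_in(): hands the job in, once; it reports no verdict.
The state is a dict: "t": time; "joint_pos": joint angles; "qvel": joint speeds; "joint_torque": joint torques, N m; "ee_pos": TCP position; "orientation": TCP orientation; "contact_force": force on the tool from outside, world axes, zero at the start; "wrist_torque": the same for the moment, N m; "width": finger opening in m.
Only numpy, scipy, OpenCV 4.12 (cv2) and the standard library are available. Lean on these libraries where they do the work, as an engineer would, in place of code of your own. Each camera call takes 0.05 s, during which the arm holds its last target.

TASK

Each sample moves on one station: the white jar from the balance to the stirrer, the glass bottle from the stirrer to the cork block, and the brown jar from the cork block to the balance. The empty grey board is there to park a vessel on meanwhile. Stand each upright in the middle of its place, set it down gently, and leave the timer and the two dropper bottles alone.

Things in the scene. Friction and masses are not known exactly. Their poses are not given: they have to be found in the camera images.
- white_jar_centre (a point): Wide white plastic jar with a red screw cap, round, the largest of the three vessels: body 64 mm across, straight-sided from 7 to 75 mm above the underside, shoulder above that, cap 54 mm across from 100 mm up, 119 mm high in all, about 0.3 kg. Starts upright on the balance. The point is on its axis half-way up (59.5 mm above its underside); z is the jar's axis.
- glass_bottle_centre (a point): Clear glass bottle with sloping shoulders and a narrow blue screw cap: round, body 56 mm across, straight-sided up to 64 mm above the underside, cap 38 mm across from about 86 mm up, 114 mm high in all, about 0.25 kg. Starts upright on the stirrer. The point is on its axis half-way up (57 mm above its underside); z is the bottle's axis.
- brown_jar_centre (a point): Small squat brown jar with a black screw cap, round, the shortest vessel: body 52 mm across, straight-sided up to 56 mm above the underside, shoulder above that, cap 45 mm across, 89 mm high in all, about 0.14 kg. Starts upright on the cork block. The point is on its axis half-way up (44.5 mm above its underside); z is the jar's axis.
- balance_top (a point): Weighing balance, fixed: flat white housing 104 x 92 mm with a small display and two keys along its front edge, and a round steel pan 87 mm across. The point is the centre of the pan's upper face, 24 mm above the worktop; z up, -x toward the display.
- stirrer_top (a point): Magnetic stirrer, fixed: flat grey housing 104 x 92 mm with a small black knob (13 mm across, its top lower than the plate's) along its front edge, and a square white plate 82 mm wide. The point is the middle of the plate's upper face, 26 mm above the worktop; z up, -x toward the knob.
- cork_top (a point): Round cork block 92 mm across and 20 mm thick, fixed. The point is the centre of its upper face, 20 mm above the worktop; z up.
- spare_top (a point): Square plain grey plastic board 92 mm wide and 18 mm thick, fixed, empty at the start: the free spot on which a vessel may be parked on the way. The point is the centre of its upper face, 18 mm above the worktop; z up.
- bench_timer: Bystander: flat white timer, 62 x 65 x 18 mm, lying to the left of the work. Origin under its centre.
- dropper_left: Bystander: small brown dropper bottle, 33 mm across, 102 mm high, standing to the left of the work. Origin under its centre.
- dropper_right: Bystander: a second brown dropper bottle of the same size, standing to the right of the work. Origin under its centre.

How it is judged:
At the end, for the whole second after the job is handed in: White jar on the stirrer's plate, glass bottle on the cork block, brown jar on the balance's pan: each within 15 mm of the middle, standing on the surface (height within 5 mm), upright within 0.1 rad, at rest and released (horizontal distance between white_jar_centre and stirrer_top below 0.015 m and z of white_jar_centre in the frame of stirrer_top between 0.0545 and 0.0645 m and angle between each of white_jar_centre, glass_bottle_centre, brown_jar_centre's own z axis and vertical below 0.1 rad and linear speed of each of white_jar, glass_bottle, brown_jar below 0.02 m/s and contact force between the fingers and white_jar below 0.1 N and horizontal distance between glass_bottle_centre and cork_top below 0.015 m and z of glass_bottle_centre in the frame of cork_top between 0.052 and 0.062 m and contact force between the fingers and glass_bottle below 0.1 N and horizontal distance between brown_jar_centre and balance_top below 0.015 m and z of brown_jar_centre in the frame of balance_top between 0.0395 and 0.0495 m and contact force between the fingers and brown_jar below 0.1 N); the robot touches nothing.
It fails at once if a vessel is tipped over (angle between any of white_jar_centre, glass_bottle_centre, brown_jar_centre's own z axis and vertical above 0.6 rad).
It fails at once if the timer or a dropper bottle is moved more than 25 mm or knocked over (distance of any of bench_timer, dropper_left, dropper_right from where it was at the start of the episode above 0.025 m or angle between any of bench_timer, dropper_left, dropper_right's own z axis and vertical above 0.5 rad).
It fails at once if the balance or the stirrer is hit or pressed with more than 60 N (contact force between any of balance, stirrer and anything else above 60 N).
It also fails if it takes over 99 s, if anything falls off the work surface, if the arm or the gripper's body presses on something with over 40 N, if the wrist force passes 120 N, or if a joint passes its speed limit or range.

## Working session

There is one attempt and no reset: what is moved stays moved. The work goes in short steps, Python scripts to look and compute and a tool call to move; the robot and the scene stay as the last step left them, time stands still between calls to the robot, and variables do not carry over. Pictures are saved under pics/ and viewed, and the job is handed in when it is done.

Besides the shell and the picture viewer there is one more tool, called after ">>>" as name([rows], argument=value, ...), one row to a line, values as JSON. step_arm: Moves the arm, as the interface text tells. Its arguments: {"type":"object","properties":{"series":{"type":"array"},"force":{"type":"number"}},"required":["series"]}

```bash
ls; mkdir -p pics
python3 - <<'E'
from bench import arm
import cv2
print(arm.state())
for n in ("scene","top","wrist"):
    c=arm.calibration(n);print(n,c)
    cv2.imwrite(f"pics/{n}0.png",arm.capture(n)[:,:,::-1])
E
```

```text
pics
{'t': 0.0, 'joint_pos': array([ 1.16699141e+00,  3.42703860e-01,  1.52502812e+00, -8.98292356e-06,
        1.27540705e+00, -1.46013947e-01]), 'qvel': array([-0.00043175, -0.0015686 , -0.00140258,  0.00144299, -0.00106952,
        0.00053262]), 'joint_torque': array([-1.90967214e-03, -4.31240380e+01, -2.44222802e+01,  7.15921680e-02,
        5.58192597e-02, -1.16471333e-04]), 'ee_pos': array([0.13365895, 0.5072437 , 0.20885091]), 'orientation': array([-3.14137616e+00,  1.53117688e-03,  1.31300814e+00]), 'contact_force': array([-0.93753227, -0.36879991,  0.91708645]), 'wrist_torque': array([ 0.03017895,  0.02424585, -0.0261089 ]), 'width': 0.09166954035847376}
scene {'fov_y': 47.998454926453206, 'cx': 250.51652074319443, 'cy': 189.82917680325667, 'k1': -0.14481025467577507, 'origin': array([ 0.07088332, -0.28546683,  0.71257955]), 'rotation': array([ 0.78977404, -0.00274988, -1.13014873])}
top {'fov_y': 46.228140930412906, 'cx': 259.3988325918965, 'cy': 190.65253233685866, 'k1': -0.04637177024731715, 'origin': array([ 0.55793113, -0.03505143,  0.98334913]), 'rotation': array([ 0.05766363,  0.0063503 , -1.55139272])}
wrist {'fov_y': 70.14309205710612, 'cx': 253.17220286363735, 'cy': 193.9168019682138, 'k1': -0.030387557647175132, 'origin': array([0.05779137, 0.52789172, 0.38357024]), 'rotation': array([-2.89129469e-01,  1.07869514e-03,  1.31304454e+00])}
```

View pics/top0.png

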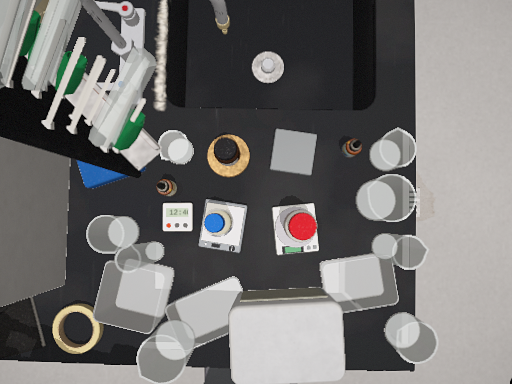

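View pics/scene0.png

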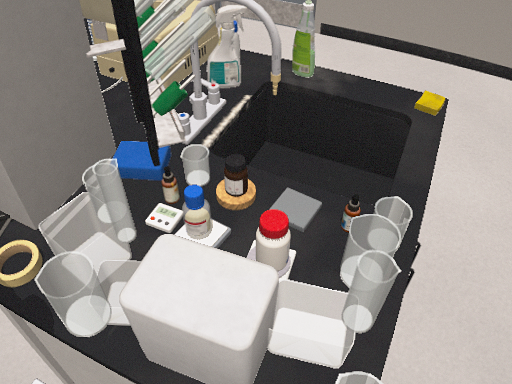

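The top view shows the stirrer with the bottle at (215,225), the balance with the white jar at (300,228), the cork with the brown jar at (228,153) and the spare board at (294,152). The timer is at (178,217), and the droppers are at (166,186) and (351,147). A large white box stands at the front at (287,340).

```bash
cat > h.py <<'E'
import numpy as np, cv2
from scipy.spatial.transform import Rotation as R
from bench import arm
def cam(n):
    c=arm.calibration(n); f=192/np.tan(np.radians(c['fov_y']/2))
    return c,f,R.from_euler('xyz',c['rotation']).as_matrix()
def ray(n,u,v,C=None):
    c,f,M=C or cam(n)
    d=np.array([(u-c['cx'])/f,(v-c['cy'])/f]); rd=np.hypot(*d); r=rd
    for _ in range(20): r=rd/(1+c['k1']*r*r)
    s=d*(r/rd if rd>0 else 1)
    return np.array(c['origin']), M@np.array([s[0],-s[1],-1])
def onz(n,u,v,z,C=None):
    o,d=ray(n,u,v,C); return o+d*(z-o[2])/d[2]
def proj(n,P,C=None):
    c,f,M=C or cam(n)
    p=(np.atleast_2d(P)-c['origin'])@M
    s=np.stack([p[:,0]/-p[:,2],-p[:,1]/-p[:,2]],1)
    r2=(s**2).sum(1,keepdims=True)
    return s*(1+c['k1']*r2)*f+[c['cx'],c['cy']]
E
python3 - <<'E'
from h import *
im=cv2.imread('pics/top0.png'); 
cr=im[95:300,130:430]; cv2.imwrite('pics/top0c.png',cv2.resize(cr,None,fx=2.6,fy=2.6,interpolation=cv2.INTER_CUBIC))
hsv=cv2.cvtColor(im,cv2.COLOR_BGR2HSV)
roi=np.zeros(im.shape[:2],np.uint8); roi[110:260,150:345]=255
def blob(m,minA=60):
    m=cv2.bitwise_and(m,roi)
    cs,_=cv2.findContours(m,cv2.RETR_EXTERNAL,cv2.CHAIN_APPROX_NONE)
    return [c for c in cs if cv2.contourArea(c)>minA]
for nm,m,z in [('red',cv2.inRange(hsv,(0,150,100),(8,255,255))|cv2.inRange(hsv,(172,150,100),(180,255,255)),.143),
 ('blue',cv2.inRange(hsv,(95,130,80),(125,255,255)),.14),
 ('cork',cv2.inRange(hsv,(8,70,110),(25,255,255)),.02),
 ('spare',cv2.inRange(hsv,(60,0,90),(130,60,175)),.018),
 ('black',cv2.inRange(hsv,(0,0,0),(180,255,32)),.109)]:
    for c in blob(m):
        (x,y),r=cv2.minEnclosingCircle(c); rr=cv2.minAreaRect(c)
        p=onz('top',x,y,z); q=onz('top',x+r,y,z)
        pr=onz('top',*rr[0],z)
        print(nm,(round(x),round(y),round(r)),p.round(4),'diam',round(2*np.linalg.norm(p-q),4),'rect',[np.round(t,1) for t in rr],pr.round(4))
E
```

```text
red (302, 226, 14) [ 0.5422 -0.1099  0.143 ] diam 0.0513 rect [array([302.5, 226. ]), array([26., 27.]), np.float64(90.0)] [ 0.5419 -0.1103  0.143 ]
blue (214, 223, 10) [0.5451 0.0552 0.14  ] diam 0.0363 rect [array([214., 223.]), array([18., 18.]), np.float64(90.0)] [0.5442 0.0551 0.14  ]
cork (228, 155, 21) [0.6887 0.0413 0.02  ] diam 0.0924 rect [array([228., 155.]), array([42., 42.]), np.float64(90.0)] [0.6891 0.0414 0.02  ]
spare (293, 151, 29) [ 0.7007 -0.0988  0.018 ] diam 0.1237 rect [array([293.1, 151.5]), array([42., 42.]), np.float64(8.1)] [ 0.6996 -0.0991  0.018 ]
```

View pics/wrist0.png

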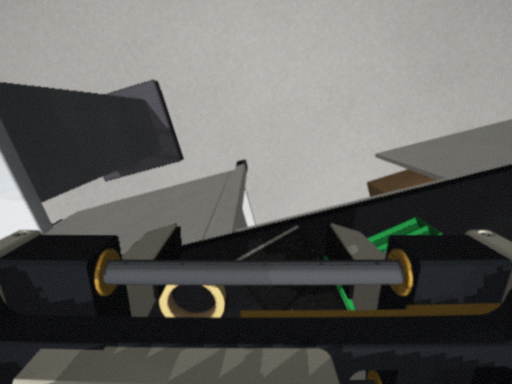

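```bash
ls -la pics
```

```text
total 1432
drwxr-xr-x 2 agent agent   4096 Dec  6 17:17 .
drwxr-xr-x 3 agent agent   4096 Dec  6 17:17 ..
-rw-r--r-- 1 agent agent 355159 Dec  6 17:16 scene0.png
-rw-r--r-- 1 agent agent 299838 Dec  6 17:16 top0.png
-rw-r--r-- 1 agent agent 496419 Dec  6 17:17 top0c.png
-rw-r--r-- 1 agent agent 298540 Dec  6 17:16 wrist0.png
```

View pics/top0c.png

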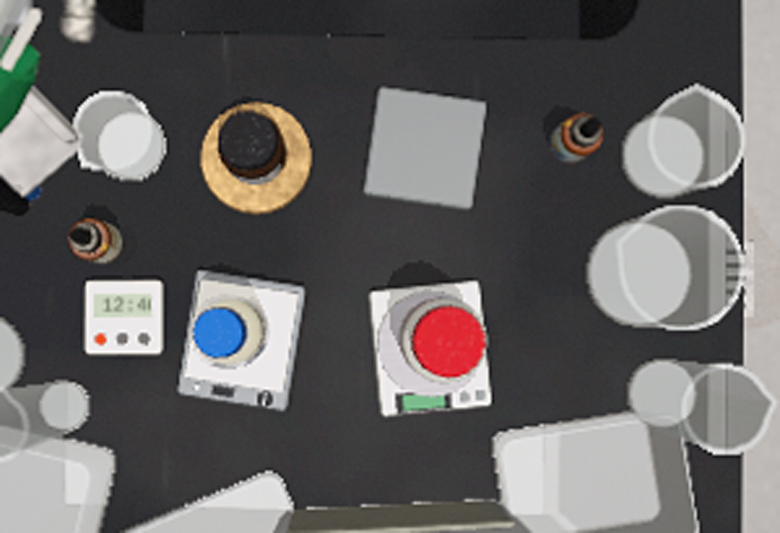

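Run:
```python
from h import *
im=cv2.imread('pics/top0.png'); T=cam('top');S=cam('scene')
def tri(a,b):
    o1,d1=ray('top',*a,T);o2,d2=ray('scene',*b,S)
    A=np.stack([d1,-d2],1);t=np.linalg.lstsq(A,o2-o1,rcond=None)[0]
    p,q=o1+d1*t[0],o2+d2*t[1];return ((p+q)/2).round(3),round(np.linalg.norm(p-q),4)
print('box',tri((231,302),(160,242)),tri((343,300),(277,278)))
cc=lambda u,v:(130+u/2.6,95+v/2.6)
print('brown',onz('top',*cc(250,138),.109,T).round(4))
for nm,cs in [('stir',[(197,271),(304,288),(286,411),(180,395)]),('bal',[(370,291),(480,280),(493,405),(383,417)])]:
    P=np.array([onz('top',*cc(*c),.017,T) for c in cs]);print(nm,P.mean(0).round(4),np.linalg.norm(P-np.roll(P,1,0),axis=1).round(3), 'fwd',((P[0]+P[1]-P[2]-P[3])/2).round(3))
print('beaker rim ',[onz('top',*cc(*c),.1,T).round(3) for c in [(78,130),(150,105),(110,92)]],'base',onz('top',*cc(132,146),0,T).round(3))
print('droppers',onz('top',*cc(85,240),.1,T).round(3),onz('top',*cc(588,128),.1,T).round(3))
print('rbeakers base',onz('top',*cc(663,155),0,T).round(3),onz('top',*cc(640,275),0,T).round(3))
cv2.imwrite('pics/st.png',cv2.resize(im[190:265,190:330],None,fx=5.6,fy=5.6,interpolation=cv2.INTER_CUBIC))
sc=cv2.imread('pics/scene0.png');cv2.imwrite('pics/sc.png',cv2.resize(sc[130:300,130:380],None,fx=3.2,fy=3.2,interpolation=cv2.INTER_CUBIC))
```

```text
box (array([0.4  , 0.023, 0.168]), np.float64(0.0114)) (array([ 0.411, -0.176,  0.18 ]), np.float64(0.0111))
brown [0.6906 0.0382 0.109 ]
stir [0.5358 0.0488 0.017 ] [0.103 0.09  0.102 0.088] fwd [ 0.102 -0.012  0.   ]
bal [ 0.5331 -0.1077  0.017 ] [0.104 0.091 0.103 0.091] fwd [0.103 0.012 0.   ]
beaker rim  [array([0.696, 0.171, 0.1  ]), array([0.716, 0.116, 0.1  ]), array([0.726, 0.147, 0.1  ])] base [0.699 0.148 0.   ]
droppers [0.612 0.163 0.1  ] [ 0.705 -0.218  0.1  ]
rbeakers base [ 0.699 -0.303  0.   ] [ 0.597 -0.284  0.   ]
```

View pics/st.png

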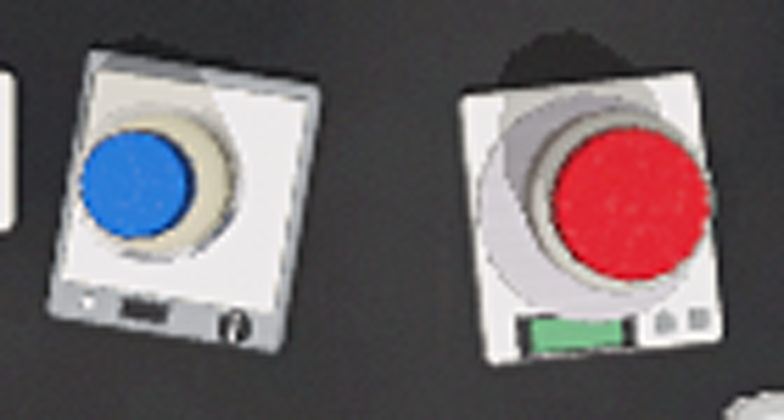

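View pics/sc.png

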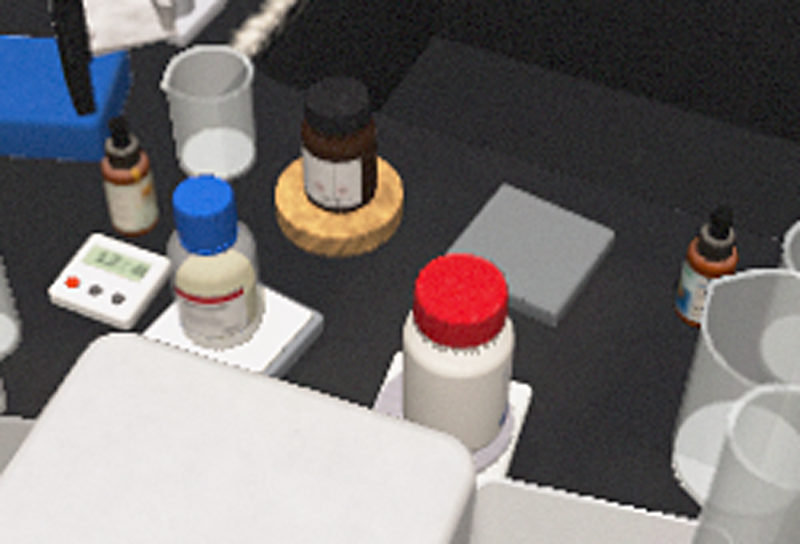

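Run:
```python
from h import *
T=cam('top')
print('stir plate',onz('top',190+186/5.6,190+189/5.6,.026,T).round(4))
print('pan',onz('top',190+590/5.6,190+205/5.6,.024,T).round(4))
# body base cues
im=cv2.imread('pics/scene0.png');hsv=cv2.cvtColor(im,cv2.COLOR_BGR2HSV);S=cam('scene')
for nm,m,z in [('red',cv2.inRange(hsv,(0,150,60),(8,255,255))|cv2.inRange(hsv,(172,150,60),(180,255,255)),.1335),('blue',cv2.inRange(hsv,(95,130,60),(125,255,255)),.126)]:
    m[:180]=0; m[:,:175]=0;m[260:]=0;m[:,300:]=0
    c=max(cv2.findContours(m,0,1)[0],key=cv2.contourArea);x,y,w,h=cv2.boundingRect(c)
    print(nm,x,y,w,h,onz('scene',x+w/2,y+h/2,z,S).round(4))
# spare, cork centre in scene
m=cv2.inRange(hsv,(8,70,90),(25,255,255));m[:150]=0;m[260:]=0;m[:,:200]=0;m[:,300:]=0
c=max(cv2.findContours(m,0,1)[0],key=cv2.contourArea);print('cork bbox',cv2.boundingRect(c))
print(proj('scene',[[.689,.0413,.02],[.689,.0413+.046,.02],[.689,.0413-.046,.02]],S).round(1))
```

```text
stir plate [0.5412 0.0476 0.026 ]
pan [ 0.5381 -0.1058  0.024 ]
red 259 209 30 30 [ 0.5401 -0.1119  0.1335]
blue 184 185 21 25 [0.5423 0.0529 0.126 ]
cork bbox (216, 179, 40, 31)
[[235.7 189.9]
 [217.9 183.9]
 [254.  196. ]]
```

Add to h.py:
```python
def to(x,y,z,yaw=0.0):
    s=arm.state();M=R.from_euler('xyz',s['orientation']).as_matrix()
    d=M.T@(np.array([x,y,z])-s['ee_pos'])*100
    rv=R.from_matrix(M.T@R.from_euler('xyz',[np.pi,0,yaw]).as_matrix()).as_rotvec()
    print('t',round(s['t'],2),'pos',s['ee_pos'].round(4),'rpy',s['orientation'].round(3),'w',round(s['width'],4),'F',s['contact_force'].round(2))
    print('  shift cm',d.round(2),'turn',rv.round(3))
```

```text
(no output)
```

>>> step_arm([
  [1,[0,0,-3],[0,0,0]],
  [1,[0,0,-3],[0,0,0]],
  [1,[0,0,-3],[0,0,0]],
  [1,[-2.2,2.6,0],[0,0,0]],
  [1,[-2.2,2.6,0],[0,0,0]],
  [1,[-2.2,2.6,0],[0,0,0]],
  [1,[-2.2,2.6,0],[0,0,0]],
  [1,[-2.2,2.6,0],[0,0,0]],
  [1,[-2.2,2.6,0],[0,0,0]],
  [1,[-2.2,2.6,0],[0,0,0]],
  [1,[-2.2,2.6,0],[0,0,0]],
  [1,[-2.2,2.6,0],[0,0,0]],
], force=25)

```text
t: 1.15
ee_pos: [0.31, 0.255, 0.2995]
orientation: [-3.142, -0.0, 1.313]
contact_force: [0.1, 1.1, -0.6]
width: 0.0919
```

```bash
python3 -c "
from h import *
to(.45,.05,.3)"
```

```text
t 1.15 pos [0.31   0.255  0.2995] rpy [-3.142 -0.     1.313] w 0.0919 F [ 0.1   1.11 -0.57]
  shift cm [-16.26  18.76  -0.06] turn [-0.    -0.     1.313]
```

>>> step_arm([
  [1,[-2.3,2.7,0],[0,0,0]],
  [1,[-2.3,2.7,0],[0,0,0]],
  [1,[-2.3,2.7,0],[0,0,0]],
  [1,[-2.3,2.7,0],[0,0,0]],
  [1,[-2.3,2.7,0],[0,0,0]],
  [1,[-2.3,2.7,0],[0,0,0]],
  [1,[-2.3,2.7,0],[0,0,0]],
  [1,[0,0,0],[0,0,0.12]],
  [1,[0,0,0],[0,0,0.12]],
  [1,[0,0,0],[0,0,0.12]],
  [1,[0,0,0],[0,0,0.12]],
  [1,[0,0,0],[0,0,0.12]],
])

```text
t: 2.15
ee_pos: [0.4512, 0.0525, 0.2992]
orientation: [-3.141, 0.001, 0.707]
contact_force: [-0.2, 0.1, -0.4]
width: 0.0918
```

>>> step_arm([
  [1,[0,0,0],[0,0,0.12]],
  [1,[0,0,0],[0,0,0.12]],
  [1,[0,0,0],[0,0,0.12]],
  [1,[0,0,0],[0,0,0.12]],
  [1,[0,0,0],[0,0,0.12]],
  [1,[0,0,0],[0,0,0.113]],
  [1,[0,0,0],[0,0,0]],
])

```text
t: 2.73
ee_pos: [0.4512, 0.0527, 0.2993]
orientation: [-3.141, 0.001, -0.004]
contact_force: [-0.4, -0.1, -0.9]
width: 0.0918
```

```bash
python3 -c "
from h import *
to(.69,.038,.2)
print(arm.state()['joint_pos'].round(2))
cv2.imwrite('pics/w1.png',arm.capture('wrist')[:,:,::-1])
cv2.imwrite('pics/s1.png',arm.capture('scene')[:,:,::-1])"
```

```text
t 2.73 pos [0.4512 0.0527 0.2993] rpy [-3.141e+00  1.000e-03 -4.000e-03] w 0.0918 F [-0.37 -0.07 -0.85]
  shift cm [23.89  1.37  9.92] turn [-0.     0.001 -0.004]
[-0.05  0.15  1.53  0.    1.46 -0.05]
```

View pics/w1.png

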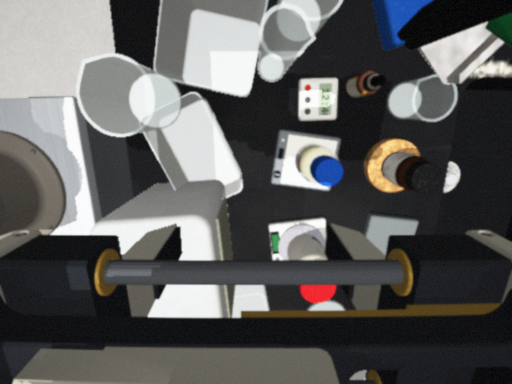

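View pics/s1.png

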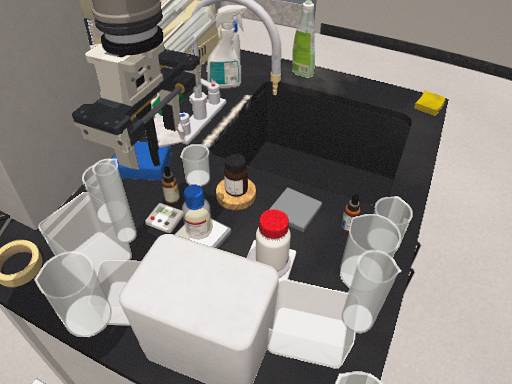

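```bash
python3 -c "
from h import *
print(proj('scene',[.451,.053,.3]))
print(onz('wrist',326,172,.139),onz('wrist',428,177,.107),onz('wrist',393,165,.02),onz('wrist',311,160,.026))"
```

```text
[[153.06657271 155.6229671 ]]
[0.54087616 0.05988388 0.139     ] [0.69318247 0.04690829 0.107     ] [0.68647517 0.04752191 0.02      ] [0.54523409 0.05613149 0.026     ]
```

>>> step_arm([
  [1,[3,0,0],[0,0,0]],
  [1,[3,0,0],[0,0,0]],
  [1,[3,0.2,0],[0,0,0]],
  [1,[3,0.2,0],[0,0,0]],
  [1,[3,0.2,1],[0,0,0]],
  [1,[3,0.2,2],[0,0,0]],
  [1,[3,0.2,2],[0,0,0]],
  [1,[2,0.2,2],[0,0,0]],
  [1,[1,0,1],[0,0,0]],
  [1,[0,0,0],[0,0,0]],
])

```text
t: 3.67
ee_pos: [0.6914, 0.0404, 0.2144]
orientation: [-3.141, 0.007, 0.003]
contact_force: [0.2, 0.5, -0.5]
width: 0.0917
```

```bash
python3 -c "
from h import *
to(.69,.039,.2)
cv2.imwrite('pics/w2.png',arm.capture('wrist')[:,:,::-1])
a=arm.capture('top')[:,:,::-1]
cv2.imwrite('pics/t2.png',a);
p=arm.state()['ee_pos'];
pts=[p+[s*.046,e,-.019] for s in (1,-1) for e in(-.0095,.0095)]
print(proj('wrist',pts),proj('top',pts),proj('wrist',[p]),proj('top',[p]))
w=cv2.imread('pics/w2.png')
b=a[100:200,170:290];b=cv2.resize(b,None,fx=5,fy=5)
cv2.imwrite('pics/t2c.png',b)"
```

```text
t 3.67 pos [0.6914 0.0404 0.2144] rpy [-3.141e+00  7.000e-03  3.000e-03] w 0.0917 F [ 0.22  0.53 -0.52]
  shift cm [-0.13  0.14  1.44] turn [-0.     0.007  0.003]
[[314.58846821 231.06987578]
 [316.28529744 207.81722284]
 [195.30891551 230.78588332]
 [193.80906531 207.52950114]] [[226.66085522 114.2856296 ]
 [215.91719495 114.10974542]
 [225.38283912 166.10855876]
 [214.55476584 165.91177474]] [[255.13109547 229.74533289]] [[219.60294665 138.11330056]]
```

View pics/w2.png

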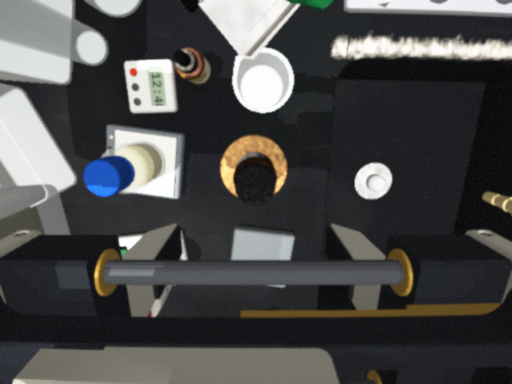

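View pics/t2c.png

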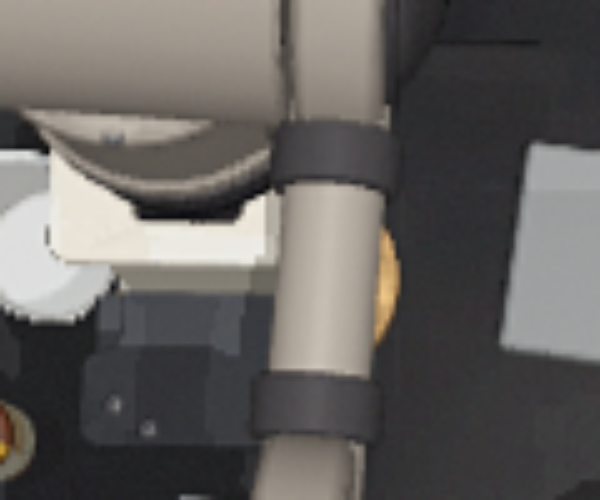

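```bash
python3 -c "
from h import *
to(.69,.039,.2)
C=cam('wrist');print(C[0])
g=lambda u,v,z:onz('wrist',u,v,z,C).round(4)
print('brown',g(256,179,.109),'cork',g(253.5,169,.02),'blue',g(109,175,.14),'spare',g(264,253,.018))
p=arm.state()['ee_pos']
print(proj('wrist',[p+[s*.046,e,z] for z in (-.019,0,.02) for s in (1,-1) for e in (.0095,)],C))
print('proj of top estimates', proj('wrist',[[.6906,.0382,.109],[.689,.0413,.02],[.544,.054,.14]],C))
w=cv2.imread('pics/w2.png')[110:280,60:380];cv2.imwrite('pics/w2c.png',cv2.resize(w,None,fx=2.5,fy=2.5,interpolation=2))
"
```

```text
t 3.77 pos [0.691  0.0407 0.2189] rpy [-3.141e+00  2.000e-03  2.000e-03] w 0.0918 F [-0.14 -0.02  0.23]
  shift cm [-0.09  0.17  1.89] turn [-0.     0.002  0.002]
{'fov_y': 70.14309205710612, 'cx': 253.17220286363735, 'cy': 193.9168019682138, 'k1': -0.030387557647175132, 'origin': array([0.68970426, 0.11852367, 0.39358961]), 'rotation': array([-0.28880324,  0.00141582,  0.00201124])}
brown [0.6925 0.0506 0.109 ] cork [0.6898 0.0436 0.02  ] blue [0.5515 0.0617 0.14  ] spare [ 0.7062 -0.0875  0.018 ]
[[316.28529744 207.81722284]
 [193.80906531 207.52950114]
 [322.36542601 217.06797998]
 [188.01377595 216.75115818]
 [330.17264467 228.95868747]
 [180.57177385 228.60474985]]
proj of top estimates [[254.2239288  190.16763591]
 [252.93437504 170.62815063]
 [102.51744186 182.82338802]]
```

View pics/w2c.png

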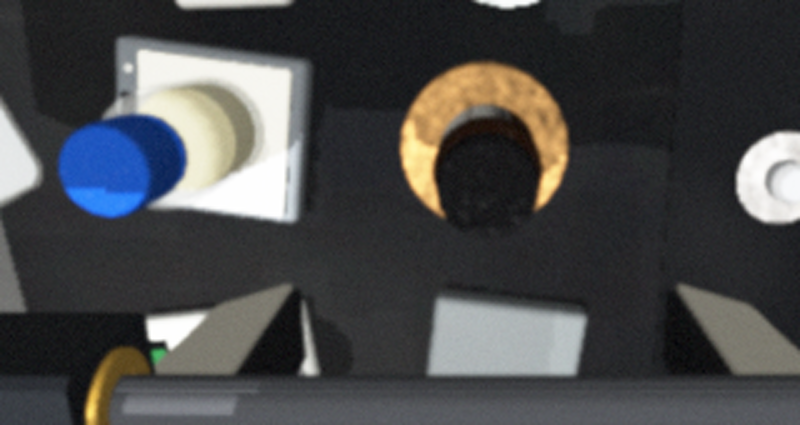

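>>> step_arm([
  [1,[0,-0.1,2.5],[0,0,0]],
  [1,[0,0,2.5],[0,0,0]],
  [1,[0,0,2.5],[0,0,0]],
  [1,[0,0,2.5],[0,0,0]],
  [1,[0,0,2],[0,0,0]],
  [1,[0,0,1.5],[0,0,0]],
  [1,[0,0,1],[0,0,0]],
  [1,[0,0,0.5],[0,0,0]],
  [1,[0,0,0.1],[0,0,0]],
  [1,[0,0,0],[0,0,0]],
])

```text
t: 4.6
ee_pos: [0.6918, 0.0417, 0.0699]
orientation: [-3.142, -0.002, 0.0]
contact_force: [-0.1, 0.4, -0.0]
width: 0.0918
```

```bash
python3 -c "
from h import *
to(.69,.042,.067)
cv2.imwrite('pics/s3.png',cv2.resize(arm.capture('scene')[100:250,130:330,::-1],None,fx=4,fy=4))"
```

```text
t 4.6 pos [0.6918 0.0417 0.0699] rpy [-3.142e+00 -2.000e-03  0.000e+00] w 0.0918 F [-0.06  0.36 -0.03]
  shift cm [-0.18 -0.03  0.29] turn [-0.    -0.002  0.   ]
```

View pics/s3.png

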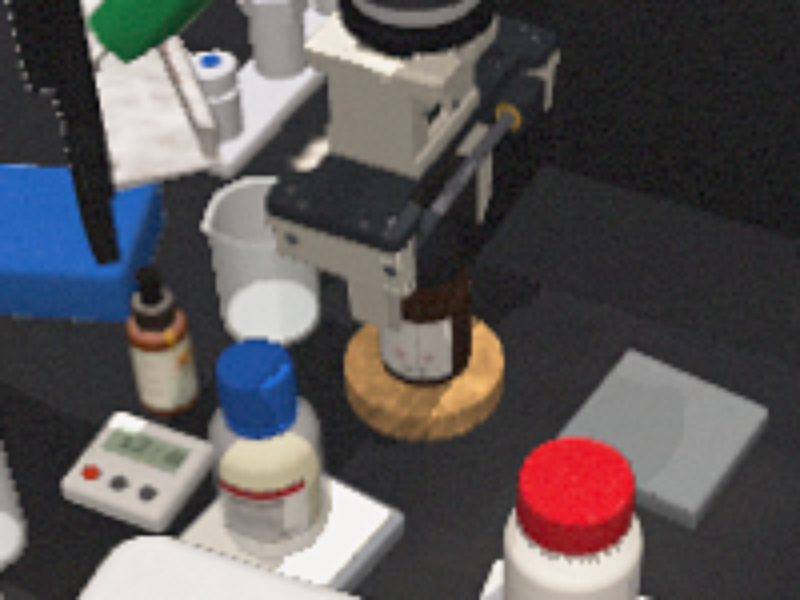

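>>> step_arm([
  [0.75,[0,0,0],[0,0,0]],
  [0.65,[0,0,0],[0,0,0]],
  [0.6,[0,0,0],[0,0,0]],
  [0.5,[0,0,0],[0,0,0]],
  [0.4,[0,0,0],[0,0,0]],
  [0.3,[0,0,0],[0,0,0]],
  [0.3,[0,0,0],[0,0,0]],
  [0.3,[0,0,0],[0,0,0]],
], force=20)

```text
t: 5.32
ee_pos: [0.6914, 0.0417, 0.0685]
orientation: [-3.142, -0.0, 0.0]
contact_force: [0.1, 0.1, 0.6]
width: 0.045
```

>>> step_arm([
  [0.3,[0,0,-1],[0,0,0]],
  [0.3,[0,0,-2],[0,0,0]],
  [0.3,[0,0,-2],[0,0,0]],
  [0.3,[0,0,-1],[0,0,0]],
  [0.3,[0,0,0],[0,0,0]],
  [0.3,[0,0,0],[0,0,0]],
])

```text
t: 5.82
ee_pos: [0.6914, 0.0417, 0.1288]
orientation: [-3.142, -0.001, -0.0]
contact_force: [0.0, 0.2, -2.9]
width: 0.0448
```

```bash
python3 -c "
from h import *
to(.70,-.099,.13)
cv2.imwrite('pics/s4.png',cv2.resize(arm.capture('scene')[100:250,130:330,::-1],None,fx=4,fy=4))"
```

```text
t 5.82 pos [0.6914 0.0417 0.1288] rpy [-3.142e+00 -1.000e-03 -0.000e+00] w 0.0448 F [ 0.01  0.22 -2.92]
  shift cm [ 0.86 14.07 -0.12] turn [-0.    -0.001 -0.   ]
```

View pics/s4.png

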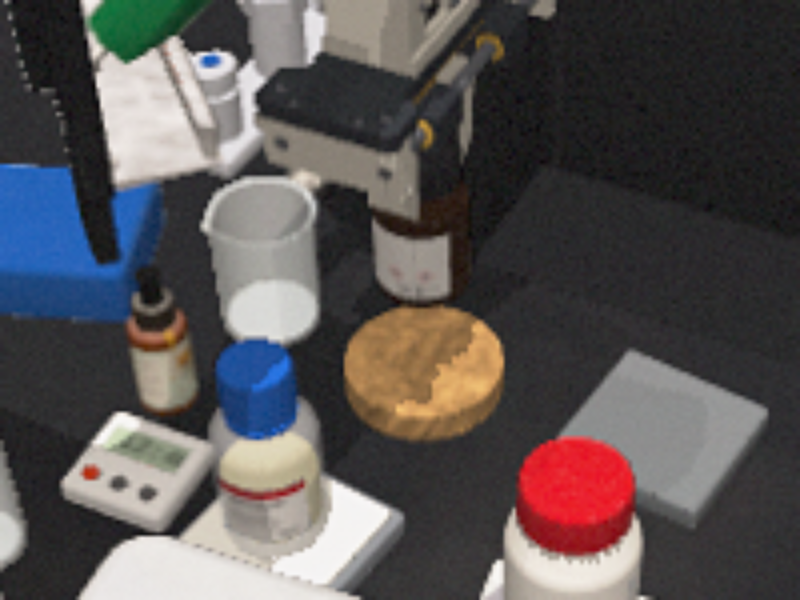

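```bash
python3 -c "
from h import *
p=arm.state()['ee_pos']
S=cam('scene')
q=proj('scene',[p+[-.0225-t,e,z] for t in (0,.019) for e in (-.0095,.0095) for z in (-.019,0,.047)],S)
print(((q-[130,100])*4).round(0))
# predicted jar base circle
a=np.linspace(0,6.28,40)
for r,z in ((.026,-.0485),(.0225,.0405)):
    P=proj('scene',np.stack([p[0]+r*np.cos(a),p[1]+r*np.sin(a),0*a+p[2]+z],1),S)
    P=(P-[130,100])*4;print(P.min(0),P.max(0))
w=arm.capture('wrist')[:,:,::-1];cv2.imwrite('pics/w4.png',cv2.resize(w[110:330,60:450],None,fx=2,fy=2))
"
```

```text
[[417. 270.]
 [416. 243.]
 [414. 171.]
 [385. 260.]
 [384. 232.]
 [380. 161.]
 [400. 292.]
 [399. 265.]
 [396. 193.]
 [368. 281.]
 [366. 254.]
 [362. 183.]]
[373.7503072  249.17854898] [468.78785607 312.94269897]
[373.56972417 124.87863293] [461.5053524  178.99856846]
```

View pics/w4.png

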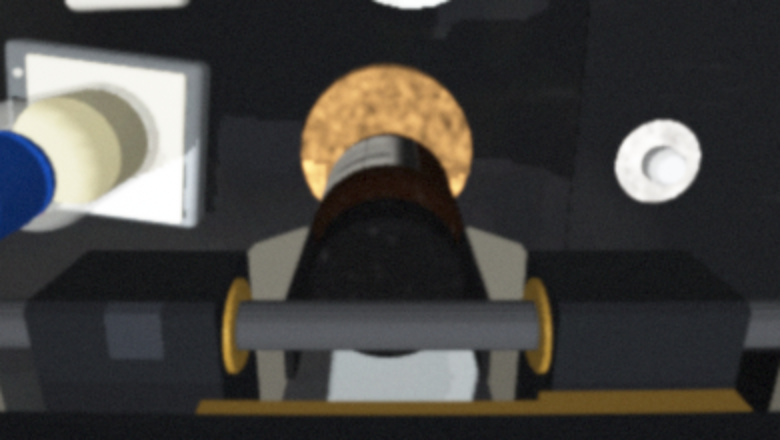

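```bash
python3 -c "
from h import *
p=arm.state()['ee_pos']
S=cam('scene')
for z in (.028,.047,.075,.094):
  q=proj('scene',[p+[x,e,z] for x in(-.0225,-.042,-.095) for e in (-.0375,-.0095,.0095,.0375) ],S)
  print(z,((q-[130,100])*4).round(0).tolist())
"
```

```text
0.028 [[464.0, 217.0], [414.0, 202.0], [381.0, 192.0], [333.0, 177.0], [447.0, 240.0], [397.0, 224.0], [363.0, 214.0], [315.0, 199.0], [398.0, 306.0], [346.0, 289.0], [312.0, 278.0], [262.0, 261.0]]
0.047 [[464.0, 188.0], [414.0, 172.0], [380.0, 162.0], [331.0, 148.0], [447.0, 211.0], [396.0, 195.0], [362.0, 184.0], [312.0, 169.0], [397.0, 276.0], [344.0, 259.0], [309.0, 248.0], [258.0, 232.0]]
0.075 [[464.0, 143.0], [412.0, 128.0], [378.0, 118.0], [328.0, 103.0], [446.0, 165.0], [394.0, 150.0], [359.0, 139.0], [309.0, 125.0], [395.0, 231.0], [341.0, 214.0], [305.0, 203.0], [253.0, 186.0]]
0.094 [[464.0, 111.0], [411.0, 96.0], [376.0, 86.0], [326.0, 72.0], [446.0, 133.0], [393.0, 118.0], [357.0, 108.0], [306.0, 93.0], [394.0, 198.0], [339.0, 182.0], [302.0, 170.0], [249.0, 154.0]]
```

The jar is lifted, but at the cap: the fingers closed to 45 mm, which is the cap's width. The scene view puts the fingertips about 30 mm above the reported TCP instead of 19 mm below it. I'll allow for an offset of about 47 mm along z from here on. For now I'll set the jar down on the spare board.

>>> step_arm([
  [0.3,[0.1,0.8,0],[0,0,0]],
  [0.3,[0.1,1.6,0],[0,0,0]],
  [0.3,[0.1,1.8,0],[0,0,0]],
  [0.3,[0.1,1.8,0],[0,0,0]],
  [0.3,[0.1,1.8,0],[0,0,0]],
  [0.3,[0.1,1.8,0],[0,0,0]],
  [0.3,[0.1,1.8,0],[0,0,0]],
  [0.3,[0.1,1.6,0],[0,0,0]],
  [0.3,[0.1,0.8,0],[0,0,0]],
  [0.3,[0,0.3,0],[0,0,0]],
  [0.3,[0,0,0],[0,0,0]],
])

```text
t: 6.83
ee_pos: [0.7002, -0.1003, 0.1281]
orientation: [-3.141, 0.0, -0.001]
contact_force: [-0.5, 0.5, -1.7]
width: 0.0447
```

```bash
python3 -c "
from h import *
to(.70,-.099,.0665)
cv2.imwrite('pics/s5.png',cv2.resize(arm.capture('scene')[100:250,200:400,::-1],None,fx=4,fy=4))"
```

```text
t 6.83 pos [ 0.7002 -0.1003  0.1281] rpy [-3.141e+00  0.000e+00 -1.000e-03] w 0.0447 F [-0.54  0.48 -1.69]
  shift cm [-0.02 -0.13  6.16] turn [-0.     0.    -0.001]
```

View pics/s5.png

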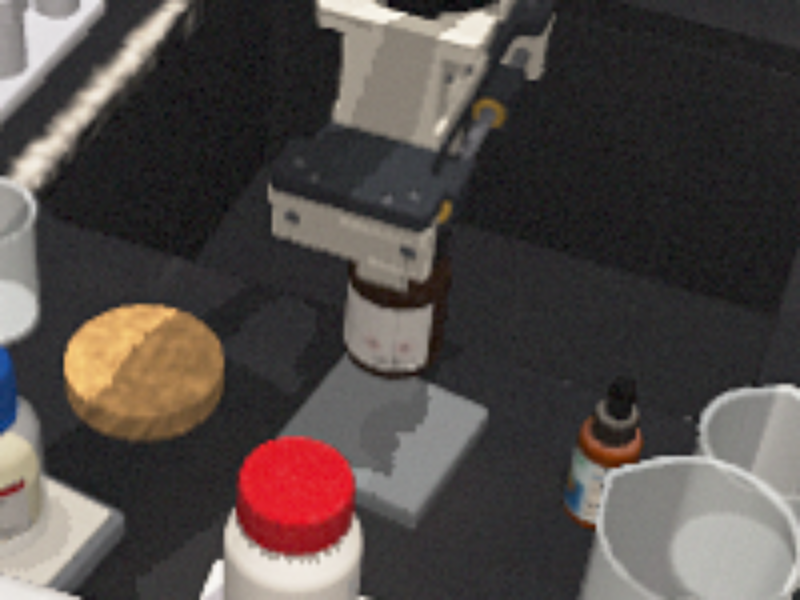

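Lower it gently, with slow rows at the end.

>>> step_arm([
  [0.3,[0,0,1],[0,0,0]],
  [0.3,[0,0,1.5],[0,0,0]],
  [0.3,[0,0,1.5],[0,0,0]],
  [0.3,[0,0,1],[0,0,0]],
  [0.3,[0,0,0.4],[0,0,0]],
  [0.3,[0,0,0.3],[0,0,0]],
  [0.3,[0,0,0.1],[0,0,0]],
  [0.3,[0,0,0],[0,0,0]],
  [0.3,[0,0,0],[0,0,0]],
])

```text
t: 7.63
ee_pos: [0.7008, -0.0993, 0.0713]
orientation: [3.141, -0.001, 0.0]
contact_force: [-0.1, 0.2, -1.6]
width: 0.0447
```

>>> step_arm([
  [0.3,[0,0,0.1],[0,0,0]],
  [0.3,[0,0,0.1],[0,0,0]],
  [0.3,[0,0,0.1],[0,0,0]],
  [0.3,[0,0,0],[0,0,0]],
])

```text
t: 7.97
ee_pos: [0.7002, -0.0993, 0.0674]
orientation: [-3.141, 0.0, -0.0]
contact_force: [-0.1, -0.1, -1.7]
width: 0.0449
```

>>> step_arm([
  [0.3,[0,0,0.05],[0,0,0]],
  [0.3,[0,0,0.05],[0,0,0]],
  [0.3,[0,0,0],[0,0,0]],
  [0.3,[0,0,0],[0,0,0]],
])

```text
t: 8.3
ee_pos: [0.7004, -0.0993, 0.0665]
orientation: [-3.142, -0.0, -0.0]
contact_force: [0.2, -0.0, -1.3]
width: 0.0451
```

>>> step_arm([
  [0.3,[0,0,0.05],[0,0,0]],
  [0.3,[0,0,0.05],[0,0,0]],
  [0.3,[0,0,0],[0,0,0]],
])

```text
t: 8.55
ee_pos: [0.7005, -0.0994, 0.0664]
orientation: [3.141, -0.001, 0.0]
contact_force: [-1.0, 0.1, 4.3]
width: 0.0452
```

Contact: the force has gone to +4 N. Release and rise.

>>> step_arm([
  [0.55,[0,0,0],[0,0,0]],
  [0.6,[0,0,0],[0,0,0]],
  [0.8,[0,0,0],[0,0,0]],
  [1,[0,0,0],[0,0,0]],
  [1,[0,0,0],[0,0,0]],
  [1,[0,0,-1],[0,0,0]],
  [1,[0,0,-3],[0,0,0]],
  [1,[0,0,-3],[0,0,0]],
  [1,[0,0,-3],[0,0,0]],
  [1,[0,0,-3],[0,0,0]],
  [1,[0,0,0],[0,0,0]],
])

```text
t: 9.47
ee_pos: [0.7032, -0.0999, 0.2044]
orientation: [3.138, -0.013, 0.0]
contact_force: [0.1, 0.1, 1.1]
width: 0.0916
```

```bash
python3 -c "
from h import *
to(.544,.056,.2)
cv2.imwrite('pics/s6.png',cv2.resize(arm.capture('scene')[100:250,200:400,::-1],None,fx=4,fy=4))"
```

```text
t 9.47 pos [ 0.7032 -0.0999  0.2044] rpy [ 3.138 -0.013  0.   ] w 0.0916 F [0.13 0.14 1.06]
  shift cm [-15.92 -15.59   0.19] turn [ 0.003 -0.013  0.   ]
```

View pics/s6.png

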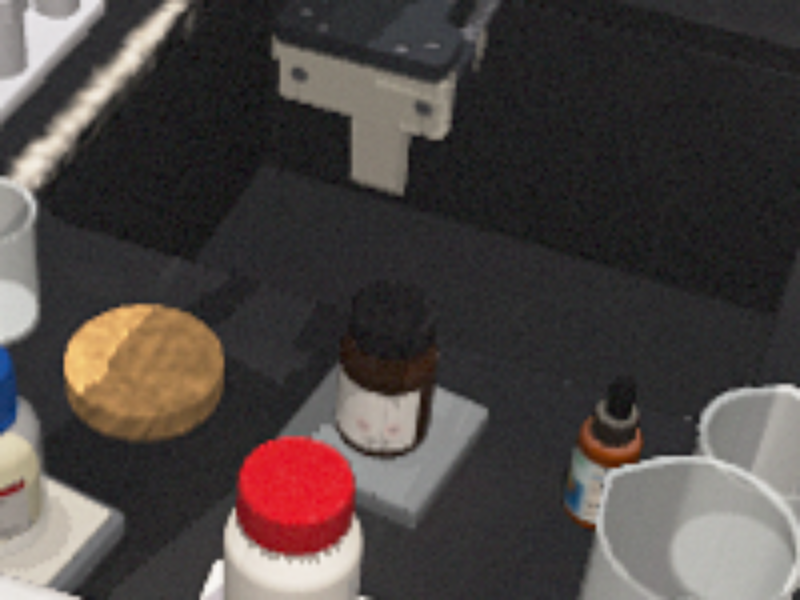

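>>> step_arm([
  [1,[-0.9,-0.9,0],[0,0,0]],
  [1,[-2,-2,0],[0,0,0]],
  [1,[-2.2,-2.2,0],[0,0,0]],
  [1,[-2.2,-2.2,0],[0,0,0]],
  [1,[-2.2,-2.2,0],[0,0,0]],
  [1,[-2.2,-2.2,0],[0,0,0]],
  [1,[-2.2,-2,0],[0,0,0]],
  [1,[-1.5,-1.3,0],[0,0,0]],
  [1,[-0.5,-0.5,0],[0,0,0]],
  [1,[0,0,0],[0,0,0]],
  [1,[0,0,0],[0,0,0]],
])

```text
t: 10.43
ee_pos: [0.5419, 0.0554, 0.1956]
orientation: [3.141, -0.001, 0.0]
contact_force: [0.3, 0.1, -0.5]
width: 0.092
```

```bash
python3 -c "
from h import *
to(.544,.055,.05)
cv2.imwrite('pics/w7.png',cv2.resize(arm.capture('wrist')[100:340,60:450,::-1],None,fx=2,fy=2))"
```

```text
t 10.43 pos [0.5419 0.0554 0.1956] rpy [ 3.141e+00 -1.000e-03  0.000e+00] w 0.092 F [ 0.32  0.14 -0.46]
  shift cm [ 0.2   0.03 14.56] turn [ 0.    -0.001  0.   ]
```

View pics/w7.png

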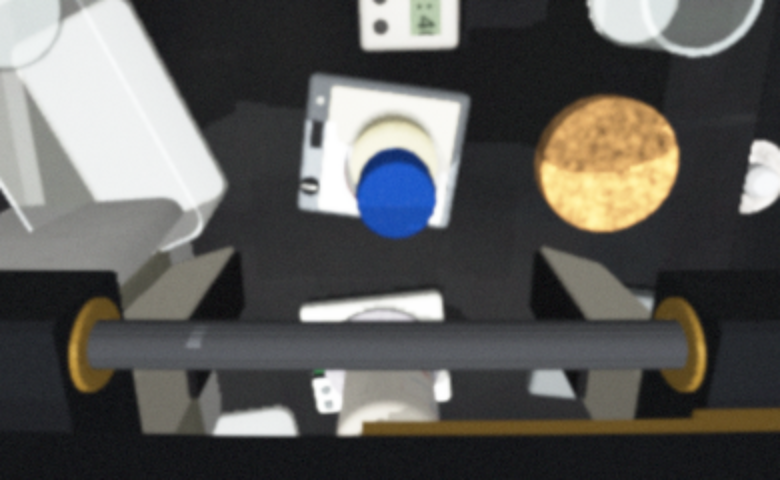

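>>> step_arm([
  [1,[0.1,0,1],[0,0,0]],
  [1,[0.1,0,2],[0,0,0]],
  [1,[0,0,2.5],[0,0,0]],
  [1,[0,0,2.5],[0,0,0]],
  [1,[0,0,1.5],[0,0,0]],
  [1,[0,0,0.5],[0,0,0]],
  [1,[0,0,0],[0,0,0]],
  [1,[0,0,0],[0,0,0]],
])

```text
t: 11.15
ee_pos: [0.544, 0.0552, 0.0955]
orientation: [-3.142, -0.0, -0.001]
contact_force: [0.1, 0.1, -0.5]
width: 0.0919
```

```bash
python3 -c "
from h import *
to(.544,.055,.05)
p=arm.state()['ee_pos'];q=proj('scene',[p+[-.046,e,.028] for e in (-.0095,.0095)]);print((q-[100,100])*4)
cv2.imwrite('pics/s8.png',cv2.resize(arm.capture('scene')[100:250,100:300,::-1],None,fx=4,fy=4))"
```

```text
t 11.15 pos [0.544  0.0552 0.0955] rpy [-3.142e+00 -0.000e+00 -1.000e-03] w 0.0919 F [ 0.1   0.12 -0.49]
  shift cm [0.   0.02 4.55] turn [-0.    -0.    -0.001]
[[342.88646825 460.98585076]
 [307.8452695  447.77234112]]
```

View pics/s8.png

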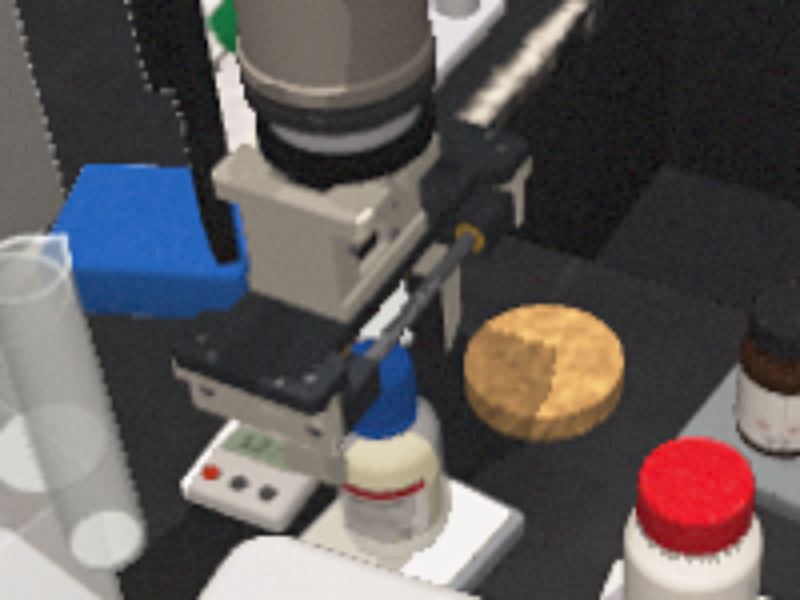

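>>> step_arm([
  [1,[0,0,1],[0,0,0]],
  [1,[0,0,1.2],[0,0,0]],
  [1,[0,0,1],[0,0,0]],
  [1,[0,0,0.6],[0,0,0]],
  [1,[0,0,0.3],[0,0,0]],
  [1,[0,0,0.2],[0,0,0]],
  [1,[0,0,0.1],[0,0,0]],
  [1,[0,0,0],[0,0,0]],
])

```text
t: 11.87
ee_pos: [0.5435, 0.0557, 0.0517]
orientation: [-3.142, -0.0, 0.0]
contact_force: [0.1, -0.0, 0.3]
width: 0.0917
```

```bash
python3 -c "
from h import *
to(.544,.055,.05)
cv2.imwrite('pics/s9.png',cv2.resize(arm.capture('scene')[100:250,100:300,::-1],None,fx=4,fy=4))"
```

```text
t 11.87 pos [0.5435 0.0557 0.0517] rpy [-3.142 -0.     0.   ] w 0.0917 F [ 0.09 -0.04  0.3 ]
  shift cm [0.05 0.07 0.17] turn [-0. -0.  0.]
```

View pics/s9.png

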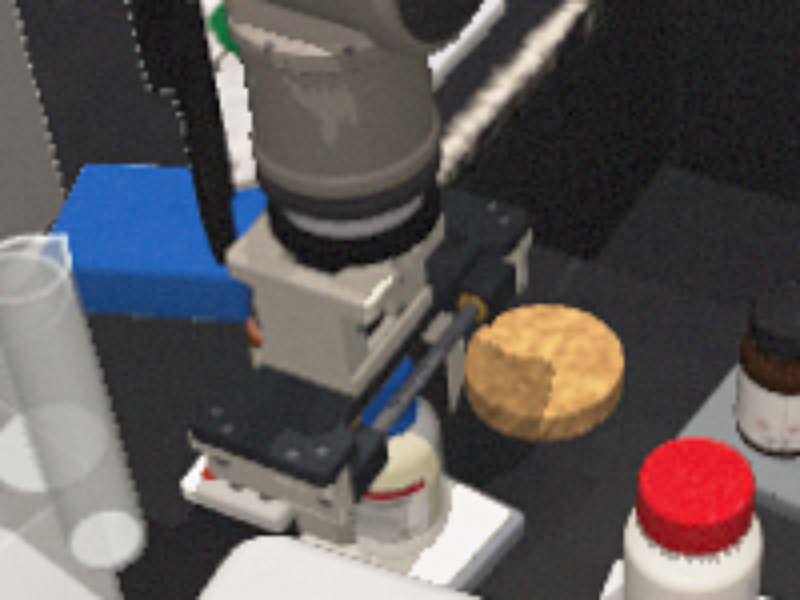

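>>> step_arm([
  [0.8,[0,0,0],[0,0,0]],
  [0.7,[0,0,0],[0,0,0]],
  [0.62,[0,0,0],[0,0,0]],
  [0.5,[0,0,0],[0,0,0]],
  [0.4,[0,0,0],[0,0,0]],
  [0.4,[0,0,0],[0,0,0]],
  [0.4,[0,0,0],[0,0,0]],
], force=25)

```text
t: 12.5
ee_pos: [0.544, 0.0557, 0.0518]
orientation: [-3.141, -0.002, -0.0]
contact_force: [2.5, 0.5, 0.7]
width: 0.0548
```

>>> step_arm([
  [0.4,[0,0,-0.5],[0,0,0]],
  [0.4,[0,0,-1],[0,0,0]],
  [0.4,[0,0,-1.5],[0,0,0]],
  [0.4,[0,0,-1.5],[0,0,0]],
  [0.4,[0,0,-1],[0,0,0]],
  [0.4,[0,0,0],[0,0,0]],
  [0.4,[0,0,0],[0,0,0]],
])

```text
t: 13.08
ee_pos: [0.5434, 0.0557, 0.107]
orientation: [-3.142, -0.001, 0.0]
contact_force: [0.1, 0.1, -3.1]
width: 0.0546
```

```bash
python3 -c "
from h import *
to(.689,.041,.107)
cv2.imwrite('pics/s10.png',cv2.resize(arm.capture('scene')[100:250,100:300,::-1],None,fx=4,fy=4))
cv2.imwrite('pics/w10.png',cv2.resize(arm.capture('wrist')[100:340,60:450,::-1],None,fx=2,fy=2))"
```

```text
t 13.08 pos [0.5434 0.0557 0.107 ] rpy [-3.142e+00 -1.000e-03  0.000e+00] w 0.0546 F [ 0.14  0.07 -3.05]
  shift cm [1.456e+01 1.470e+00 1.000e-02] turn [-0.    -0.001  0.   ]
```

View pics/s10.png

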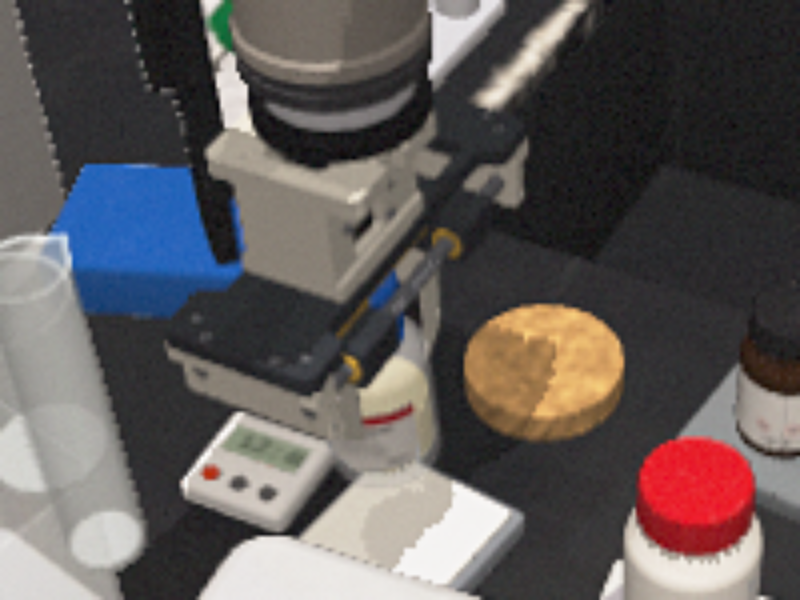

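View pics/w10.png

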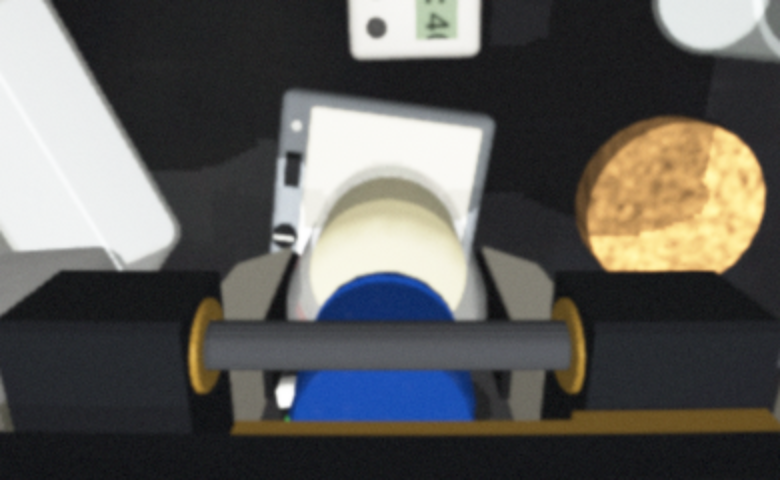

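```bash
python3 -c "
from h import *
p=arm.state()['ee_pos']
a=np.linspace(0,6.28,60)
for dy in (-.006,0,.006):
    P=proj('scene',np.stack([p[0]+.028*np.cos(a),p[1]+dy+.028*np.sin(a),0*a+p[2]-.0258],1));P=(P-100)*4
    print(dy,P.min(0),P.max(0))
"
```

```text
-0.006 [335.43904289 415.31350833] [448.77883911 499.59843908]
0 [325.09280495 411.60780581] [438.16555828 495.52277363]
0.006 [314.7989597  407.91828198] [427.6020731  491.46448787]
```

>>> step_arm([
  [0.4,[0.8,0,0],[0,0,0]],
  [0.4,[1.6,0.2,0],[0,0,0]],
  [0.4,[1.8,0.2,0],[0,0,0]],
  [0.4,[1.8,0.2,0],[0,0,0]],
  [0.4,[1.8,0.2,0],[0,0,0]],
  [0.4,[1.8,0.2,0],[0,0,0]],
  [0.4,[1.8,0.2,0],[0,0,0]],
  [0.4,[1.6,0.2,0],[0,0,0]],
  [0.4,[1,0,0],[0,0,0]],
  [0.4,[0.5,0,0],[0,0,0]],
  [0.4,[0,0,0],[0,0,0]],
  [0.4,[0,0,0],[0,0,0]],
])

```text
t: 14.18
ee_pos: [0.6878, 0.0418, 0.1055]
orientation: [-3.141, 0.002, 0.0]
contact_force: [0.1, -0.2, -3.1]
width: 0.0547
```

>>> step_arm([
  [0.4,[0,0,0.5],[0,0,0]],
  [0.4,[0,0,1],[0,0,0]],
  [0.4,[0,0,1.5],[0,0,0]],
  [0.4,[0,0,1.2],[0,0,0]],
  [0.4,[0,0,0.6],[0,0,0]],
  [0.4,[0,0,0.4],[0,0,0]],
  [0.4,[0,0,0.2],[0,0,0]],
  [0.4,[0,0,0],[0,0,0]],
  [0.4,[0,0,0],[0,0,0]],
])

```text
t: 14.93
ee_pos: [0.6887, 0.0417, 0.0531]
orientation: [-3.142, -0.001, -0.0]
contact_force: [0.3, -0.2, -2.9]
width: 0.0549
```

```bash
python3 -c "
from h import *
to(.689,.041,.0458)
cv2.imwrite('pics/s11.png',cv2.resize(arm.capture('scene')[100:250,130:330,::-1],None,fx=4,fy=4))
"
```

```text
t 14.93 pos [0.6887 0.0417 0.0531] rpy [-3.142e+00 -1.000e-03 -0.000e+00] w 0.0549 F [ 0.28 -0.21 -2.89]
  shift cm [0.03 0.07 0.73] turn [-0.    -0.001 -0.   ]
```

View pics/s11.png

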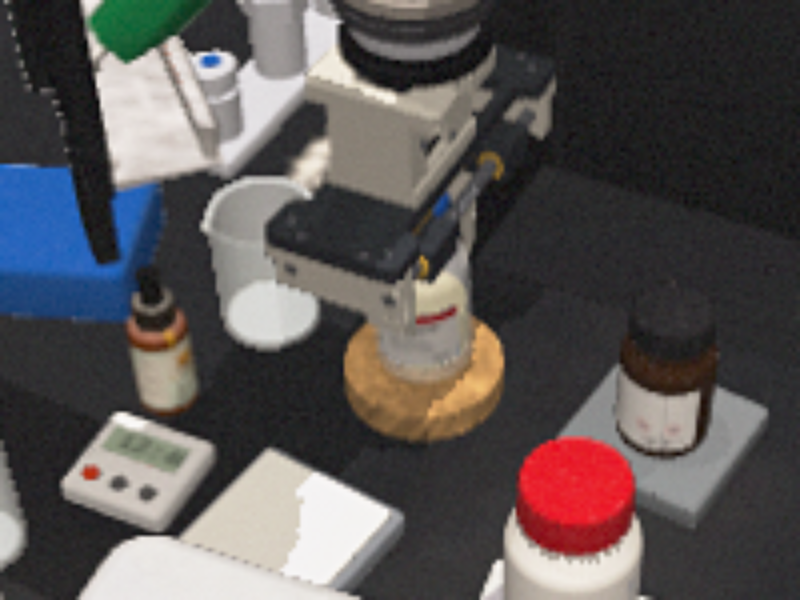

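>>> step_arm([
  [0.4,[0,0,0.2],[0,0,0]],
  [0.4,[0,0,0.1],[0,0,0]],
  [0.4,[0,0,0.1],[0,0,0]],
  [0.4,[0,0,0.1],[0,0,0]],
  [0.4,[0,0,0.05],[0,0,0]],
  [0.4,[0,0,0],[0,0,0]],
  [0.4,[0,0,0],[0,0,0]],
])

```text
t: 15.57
ee_pos: [0.6883, 0.0417, 0.047]
orientation: [-3.141, 0.0, 0.0]
contact_force: [-0.3, -0.2, -1.9]
width: 0.0547
```

>>> step_arm([
  [0.4,[0,0,0.05],[0,0,0]],
  [0.4,[0,0,0.05],[0,0,0]],
  [0.4,[0,0,0],[0,0,0]],
  [0.4,[0,0,0],[0,0,0]],
])

```text
t: 15.9
ee_pos: [0.6883, 0.0417, 0.046]
orientation: [-3.142, 0.0, 0.0]
contact_force: [0.1, 0.7, -3.1]
width: 0.0546
```

>>> step_arm([
  [0.4,[0,0,0.05],[0,0,0]],
  [0.4,[0,0,0.05],[0,0,0]],
  [0.4,[0,0,0],[0,0,0]],
  [0.4,[0,0,0],[0,0,0]],
])

```text
t: 16.23
ee_pos: [0.6885, 0.0417, 0.0458]
orientation: [-3.142, -0.001, 0.0]
contact_force: [-2.0, 1.1, 3.7]
width: 0.0547
```

Contact at z 0.0458, as predicted. Release, rise and look.

>>> step_arm([
  [0.62,[0,0,0],[0,0,0]],
  [0.7,[0,0,0],[0,0,0]],
  [0.85,[0,0,0],[0,0,0]],
  [1,[0,0,0],[0,0,0]],
  [1,[0,0,0],[0,0,0]],
  [1,[0,0,-1],[0,0,0]],
  [1,[0,0,-3],[0,0,0]],
  [1,[0,0,-3],[0,0,0]],
  [1,[0,0,-3],[0,0,0]],
  [1,[0,0,-3],[0,0,0]],
  [1,[0,0,-2],[0,0,0]],
  [1,[0,0,0],[0,0,0]],
])

```text
t: 17.23
ee_pos: [0.6907, 0.0417, 0.2021]
orientation: [3.141, -0.011, 0.0]
contact_force: [0.6, -0.1, 0.7]
width: 0.0917
```

```bash
python3 -c "
from h import *
to(.541,-.111,.2)
cv2.imwrite('pics/s12.png',cv2.resize(arm.capture('scene')[100:250,130:330,::-1],None,fx=4,fy=4))
"
```

```text
t 17.23 pos [0.6907 0.0417 0.2021] rpy [ 3.141 -0.011  0.   ] w 0.0917 F [ 0.64 -0.08  0.66]
  shift cm [-14.98  15.26   0.05] turn [ 0.    -0.011  0.   ]
```

View pics/s12.png

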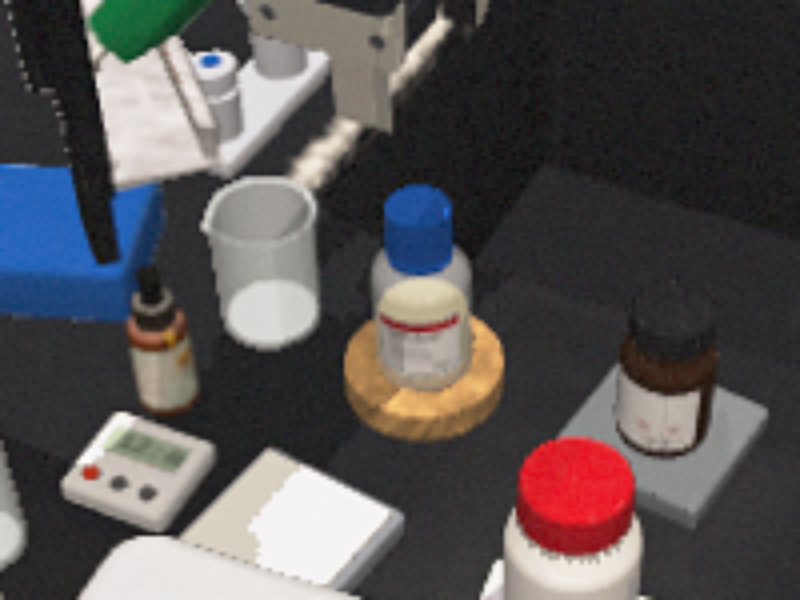

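The bottle stands upright in the middle of the cork. Next is the white jar.

>>> step_arm([
  [1,[-0.8,0.8,0],[0,0,0]],
  [1,[-2,2,0],[0,0,0]],
  [1,[-2.2,2.2,0],[0,0,0]],
  [1,[-2.2,2.2,0],[0,0,0]],
  [1,[-2.2,2.2,0],[0,0,0]],
  [1,[-2.2,2.2,0],[0,0,0]],
  [1,[-1.7,2.1,0],[0,0,0]],
  [1,[-1.1,1.1,0],[0,0,0]],
  [1,[-0.4,0.4,0],[0,0,0]],
  [1,[0,0,0],[0,0,0]],
  [1,[0,0,0],[0,0,0]],
])

```text
t: 18.2
ee_pos: [0.5405, -0.1099, 0.1946]
orientation: [-3.141, 0.0, -0.0]
contact_force: [-0.3, 0.3, -0.3]
width: 0.0918
```

```bash
python3 -c "
from h import *
to(.541,-.111,.053)
cv2.imwrite('pics/w13.png',cv2.resize(arm.capture('wrist')[100:340,60:450,::-1],None,fx=2,fy=2))"
```

```text
t 18.2 pos [ 0.5405 -0.1099  0.1946] rpy [-3.141  0.    -0.   ] w 0.0918 F [-0.25  0.25 -0.29]
  shift cm [ 0.05  0.12 14.16] turn [-0.001  0.    -0.   ]
```

View pics/w13.png

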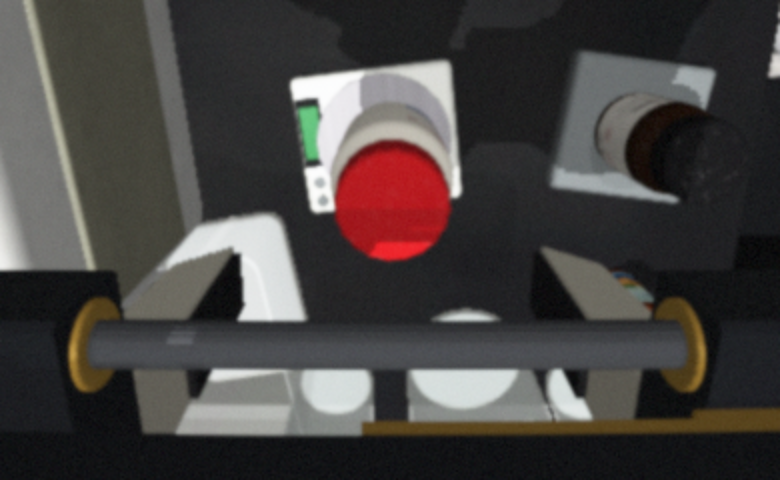

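>>> step_arm([
  [1,[0.1,0.1,1],[0,0,0]],
  [1,[0,0,2],[0,0,0]],
  [1,[0,0,2.5],[0,0,0]],
  [1,[0,0,2.5],[0,0,0]],
  [1,[0,0,1.5],[0,0,0]],
  [1,[0,0,1],[0,0,0]],
  [1,[0,0,1],[0,0,0]],
  [1,[0,0,1],[0,0,0]],
  [1,[0,0,0.8],[0,0,0]],
  [1,[0,0,0.4],[0,0,0]],
  [1,[0,0,0],[0,0,0]],
  [1,[0,0,0],[0,0,0]],
])

```text
t: 19.25
ee_pos: [0.5416, -0.1114, 0.0583]
orientation: [3.141, -0.001, 0.0]
contact_force: [-0.3, -0.5, 0.6]
width: 0.0919
```

```bash
python3 -c "
from h import *
to(.541,-.111,.055)
cv2.imwrite('pics/s14.png',cv2.resize(arm.capture('scene')[150:300,170:370,::-1],None,fx=4,fy=4))"
```

```text
t 19.25 pos [ 0.5416 -0.1114  0.0583] rpy [ 3.141e+00 -1.000e-03  0.000e+00] w 0.0919 F [-0.33 -0.49  0.59]
  shift cm [-0.06 -0.04  0.33] turn [ 0.    -0.001  0.   ]
```

View pics/s14.png

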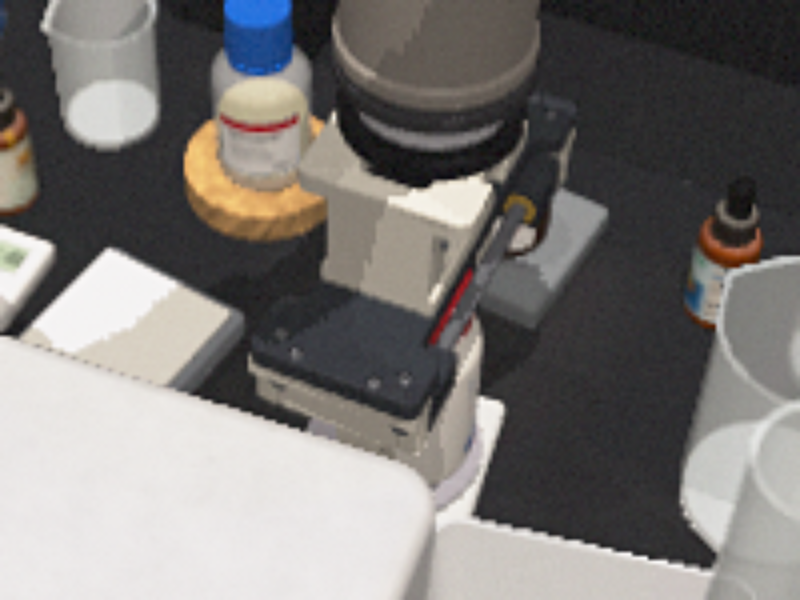

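>>> step_arm([
  [1,[0,0,0.2],[0,0,0]],
  [1,[0,0,0.1],[0,0,0]],
  [1,[0,0,0],[0,0,0]],
  [0.85,[0,0,0],[0,0,0]],
  [0.75,[0,0,0],[0,0,0]],
  [0.7,[0,0,0],[0,0,0]],
  [0.6,[0,0,0],[0,0,0]],
  [0.5,[0,0,0],[0,0,0]],
  [0.5,[0,0,0],[0,0,0]],
  [0.5,[0,0,0],[0,0,0]],
], force=28)

```text
t: 20.13
ee_pos: [0.5418, -0.1114, 0.0552]
orientation: [3.141, -0.001, 0.0]
contact_force: [2.1, -0.3, 0.5]
width: 0.0626
```

>>> step_arm([
  [0.5,[0,0,-0.5],[0,0,0]],
  [0.5,[0,0,-1],[0,0,0]],
  [0.5,[0,0,-1.5],[0,0,0]],
  [0.5,[0,0,-1.5],[0,0,0]],
  [0.5,[0,0,-1],[0,0,0]],
  [0.5,[0,0,0],[0,0,0]],
  [0.5,[0,0,0],[0,0,0]],
])

```text
t: 20.72
ee_pos: [0.5413, -0.1113, 0.1104]
orientation: [3.141, -0.001, 0.0]
contact_force: [-0.5, -0.8, -2.9]
width: 0.0624
```

```bash
python3 -c "
from h import *
to(.541,.048,.107)
p=arm.state()['ee_pos']
a=np.linspace(0,6.28,60)
for dy in (-.006,0,.006):
    P=proj('scene',np.stack([p[0]+.032*np.cos(a),p[1]+dy+.032*np.sin(a),0*a+p[2]-.0242],1));P=(P-[170,150])*4
    print(dy,P.min(0),P.max(0))
cv2.imwrite('pics/s15.png',cv2.resize(arm.capture('scene')[150:300,170:370,::-1],None,fx=4,fy=4))"
```

```text
t 20.72 pos [ 0.5413 -0.1113  0.1104] rpy [ 3.141e+00 -1.000e-03  0.000e+00] w 0.0624 F [-0.51 -0.76 -2.94]
  shift cm [ -0.03 -15.93   0.34] turn [ 0.    -0.001  0.   ]
-0.006 [354.30390206 311.84317304] [492.89406345 420.7700805 ]
0 [342.49287547 307.71926744] [480.81836287 416.19400453]
0.006 [330.73246696 303.61000179] [468.78817852 411.63278198]
```

View pics/s15.png

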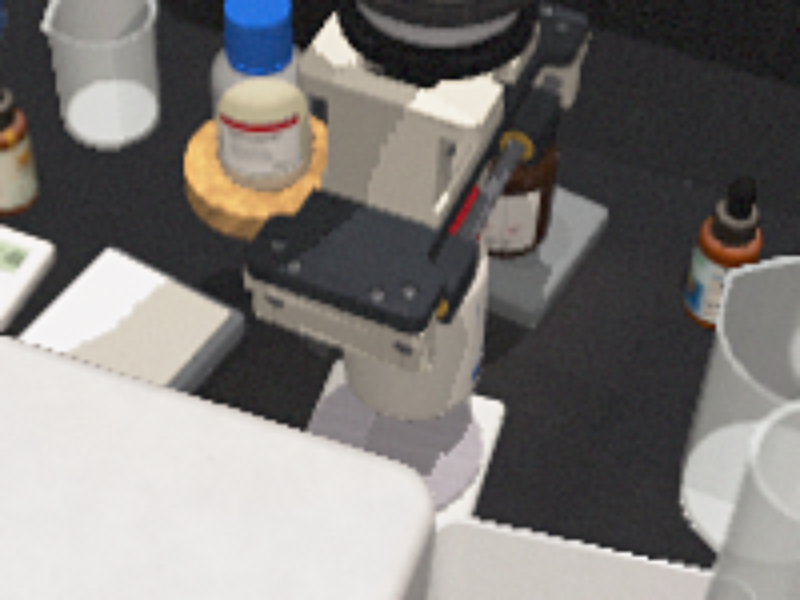

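>>> step_arm([
  [0.5,[0,-0.8,0],[0,0,0]],
  [0.5,[0,-1.6,0],[0,0,0]],
  [0.5,[0,-1.8,0],[0,0,0]],
  [0.5,[0,-1.8,0],[0,0,0]],
  [0.5,[0,-1.8,0],[0,0,0]],
  [0.5,[0,-1.8,0],[0,0,0]],
  [0.5,[0,-1.8,0],[0,0,0]],
  [0.5,[0,-1.8,0],[0,0,0]],
  [0.5,[0,-1.6,0],[0,0,0]],
  [0.5,[0,-0.8,0],[0,0,0]],
  [0.5,[0,-0.3,0],[0,0,0]],
  [0.5,[0,0,0],[0,0,0]],
])

```text
t: 21.77
ee_pos: [0.5409, 0.0483, 0.1095]
orientation: [-3.142, 0.001, 0.001]
contact_force: [0.1, -0.5, -3.2]
width: 0.0624
```

>>> step_arm([
  [0.5,[0,0,0.5],[0,0,0]],
  [0.5,[0,0,1],[0,0,0]],
  [0.5,[0,0,1.2],[0,0,0]],
  [0.5,[0,0,1],[0,0,0]],
  [0.5,[0,0,0.5],[0,0,0]],
  [0.5,[0,0,0.3],[0,0,0]],
  [0.5,[0,0,0],[0,0,0]],
  [0.5,[0,0,0],[0,0,0]],
])

```text
t: 22.43
ee_pos: [0.5415, 0.0476, 0.0651]
orientation: [-3.142, -0.0, -0.0]
contact_force: [-0.8, 0.7, -2.3]
width: 0.0629
```

```bash
python3 -c "
from h import *
to(.541,.048,.0572)
cv2.imwrite('pics/s16.png',cv2.resize(arm.capture('scene')[130:280,120:320,::-1],None,fx=4,fy=4))
w=arm.capture('wrist')[:,:,::-1];cv2.imwrite('pics/w16.png',w)
T=arm.capture('top')[:,:,::-1];cv2.imwrite('pics/t16.png',cv2.resize(T[120:270,180:340],None,fx=4,fy=4))
"
```

```text
t 22.43 pos [0.5415 0.0476 0.0651] rpy [-3.142 -0.    -0.   ] w 0.0629 F [-0.78  0.66 -2.27]
  shift cm [-0.05 -0.04  0.79] turn [-0. -0. -0.]
```

View pics/s16.png

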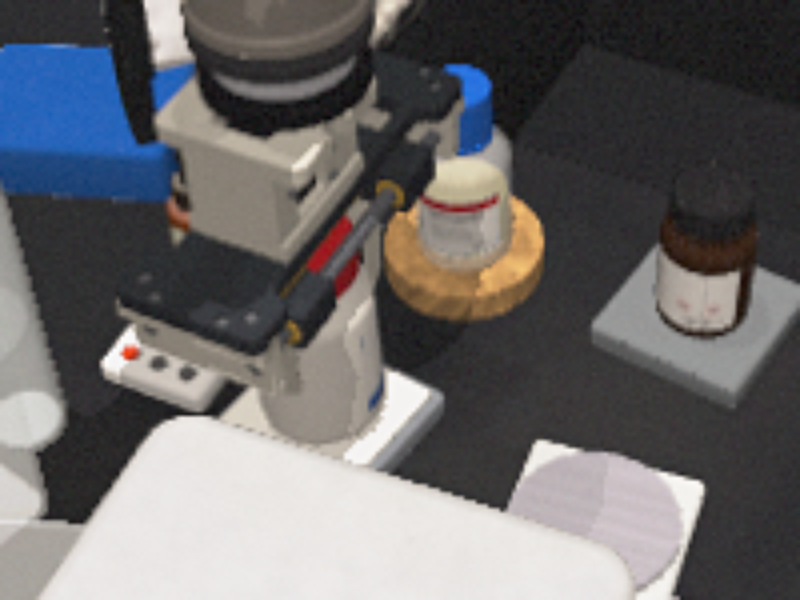

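View pics/w16.png

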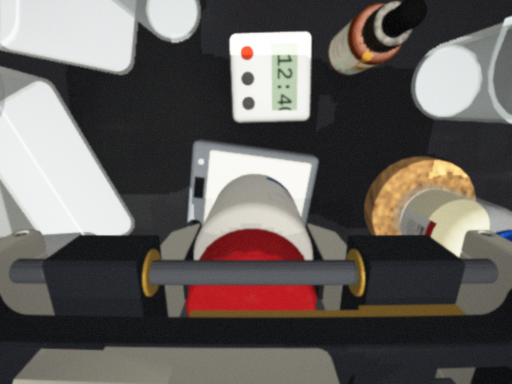

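View pics/t16.png

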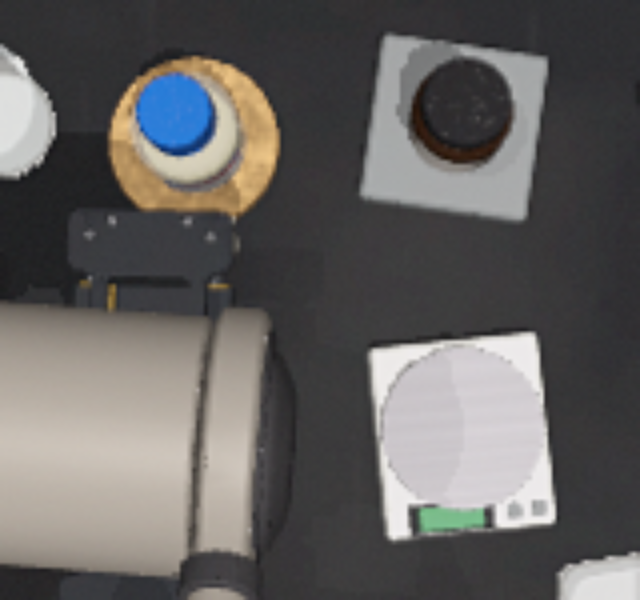

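>>> step_arm([
  [0.5,[0,0,0.2],[0,0,0]],
  [0.5,[0,0,0.1],[0,0,0]],
  [0.5,[0,0,0.1],[0,0,0]],
  [0.5,[0,0,0.1],[0,0,0]],
  [0.5,[0,0,0.1],[0,0,0]],
  [0.5,[0,0,0],[0,0,0]],
  [0.5,[0,0,0],[0,0,0]],
])

```text
t: 23.17
ee_pos: [0.5413, 0.0477, 0.0589]
orientation: [-3.141, 0.0, -0.0]
contact_force: [-0.4, 0.7, -2.8]
width: 0.0624
```

>>> step_arm([
  [0.5,[0,0,0.05],[0,0,0]],
  [0.5,[0,0,0.05],[0,0,0]],
  [0.5,[0,0,0],[0,0,0]],
  [0.5,[0,0,0],[0,0,0]],
])

```text
t: 23.5
ee_pos: [0.5413, 0.0477, 0.058]
orientation: [-3.142, -0.0, -0.0]
contact_force: [-0.1, 0.3, -3.0]
width: 0.0628
```

>>> step_arm([
  [0.5,[0,0,0.05],[0,0,0]],
  [0.5,[0,0,0.05],[0,0,0]],
  [0.5,[0,0,0],[0,0,0]],
  [0.5,[0,0,0],[0,0,0]],
])

```text
t: 23.83
ee_pos: [0.5414, 0.0477, 0.0572]
orientation: [-3.141, -0.0, -0.0]
contact_force: [-0.4, 0.1, -1.1]
width: 0.0628
```

>>> step_arm([
  [0.5,[0,0,0.05],[0,0,0]],
  [0.5,[0,0,0],[0,0,0]],
  [0.5,[0,0,0],[0,0,0]],
])

```text
t: 24.08
ee_pos: [0.5415, 0.0477, 0.0571]
orientation: [-3.142, -0.001, 0.0]
contact_force: [-2.7, 0.2, 4.8]
width: 0.0625
```

Contact. Release and rise.

>>> step_arm([
  [0.7,[0,0,0],[0,0,0]],
  [0.78,[0,0,0],[0,0,0]],
  [0.9,[0,0,0],[0,0,0]],
  [1,[0,0,0],[0,0,0]],
  [1,[0,0,0],[0,0,0]],
  [1,[0,0,-1],[0,0,0]],
  [1,[0,0,-3],[0,0,0]],
  [1,[0,0,-3],[0,0,0]],
  [1,[0,0,-3],[0,0,0]],
  [1,[0,0,-3],[0,0,0]],
  [1,[0,0,-2],[0,0,0]],
  [1,[0,0,0],[0,0,0]],
])

```text
t: 25.08
ee_pos: [0.5437, 0.0476, 0.2122]
orientation: [3.141, -0.01, 0.0]
contact_force: [0.9, 0.0, 1.4]
width: 0.0916
```

```bash
python3 -c "
from h import *
to(.70,-.099,.2)
cv2.imwrite('pics/s17.png',cv2.resize(arm.capture('scene')[130:280,120:320,::-1],None,fx=4,fy=4))
# brown cap centre from t16 (463,105)
print(onz('top',180+463/4,120+103/4,.107))
"
```

```text
t 25.08 pos [0.5437 0.0476 0.2122] rpy [ 3.141 -0.01   0.   ] w 0.0916 F [0.89 0.   1.38]
  shift cm [15.62 14.67  1.38] turn [ 0.   -0.01  0.  ]
[ 0.69804837 -0.09814787  0.107     ]
```

View pics/s17.png

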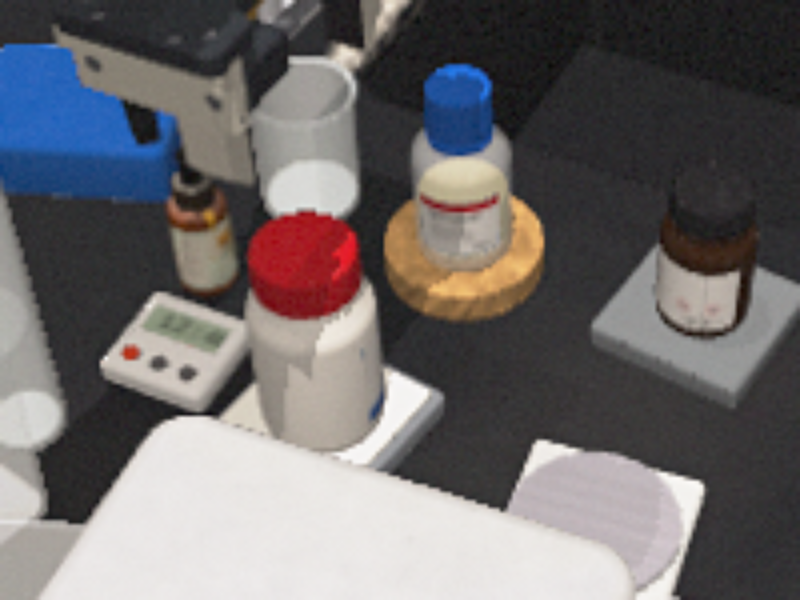

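>>> step_arm([
  [1,[0.9,0.8,0],[0,0,0]],
  [1,[2,2,0],[0,0,0]],
  [1,[2.2,2,0],[0,0,0]],
  [1,[2.2,2,0],[0,0,0]],
  [1,[2.2,2,0],[0,0,0]],
  [1,[2.2,2,0],[0,0,0]],
  [1,[2,2,0],[0,0,0]],
  [1,[1.4,1.4,0],[0,0,0]],
  [1,[0.6,0.4,0],[0,0,0]],
  [1,[0,0,0],[0,0,0]],
  [1,[0,0,0],[0,0,0]],
])

```text
t: 26.05
ee_pos: [0.6979, -0.0989, 0.2042]
orientation: [-3.141, 0.003, -0.001]
contact_force: [-0.3, -0.1, 0.4]
width: 0.0914
```

```bash
python3 -c "
from h import *
to(.699,-.099,.022)
cv2.imwrite('pics/w18.png',cv2.resize(arm.capture('wrist')[100:340,60:450,::-1],None,fx=2,fy=2))"
```

```text
t 26.05 pos [ 0.6979 -0.0989  0.2042] rpy [-3.141e+00  3.000e-03 -1.000e-03] w 0.0914 F [-0.29 -0.12  0.38]
  shift cm [ 0.17  0.03 18.22] turn [-0.001  0.003 -0.001]
```

View pics/w18.png

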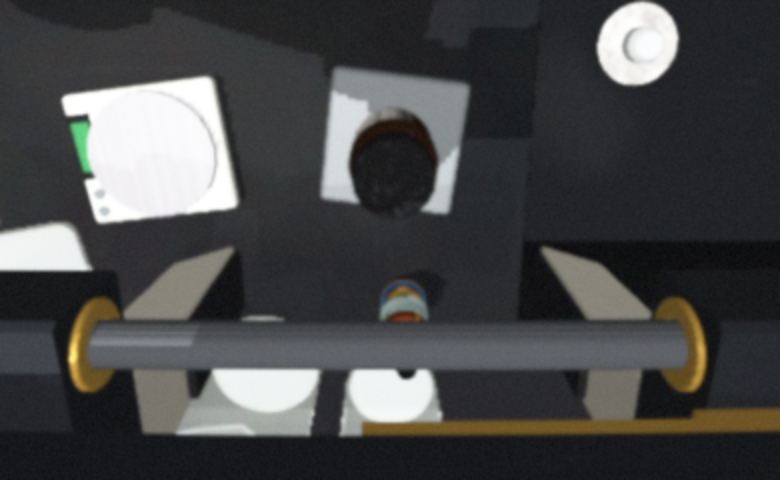

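The jar at (393,175) is centred between the jaws. Descend.

>>> step_arm([
  [1,[0.1,0,1],[0,0,0]],
  [1,[0,0,2.5],[0,0,0]],
  [1,[0,0,2.5],[0,0,0]],
  [1,[0,0,2.5],[0,0,0]],
  [1,[0,0,2.5],[0,0,0]],
  [1,[0,0,2.5],[0,0,0]],
  [1,[0,0,1.5],[0,0,0]],
  [1,[0,0,1],[0,0,0]],
  [1,[0,0,0.5],[0,0,0]],
  [1,[0,0,0],[0,0,0]],
  [1,[0,0,0],[0,0,0]],
])

```text
t: 27.02
ee_pos: [0.6998, -0.0982, 0.0424]
orientation: [3.141, -0.001, 0.0]
contact_force: [0.7, -0.2, 1.3]
width: 0.0915
```

```bash
python3 -c "
from h import *
to(.699,-.099,.022)
cv2.imwrite('pics/s19.png',cv2.resize(arm.capture('scene')[100:250,200:400,::-1],None,fx=4,fy=4))"
```

```text
t 27.02 pos [ 0.6998 -0.0982  0.0424] rpy [ 3.141e+00 -1.000e-03  0.000e+00] w 0.0915 F [ 0.66 -0.18  1.28]
  shift cm [-0.08  0.08  2.04] turn [ 0.    -0.001  0.   ]
```

View pics/s19.png

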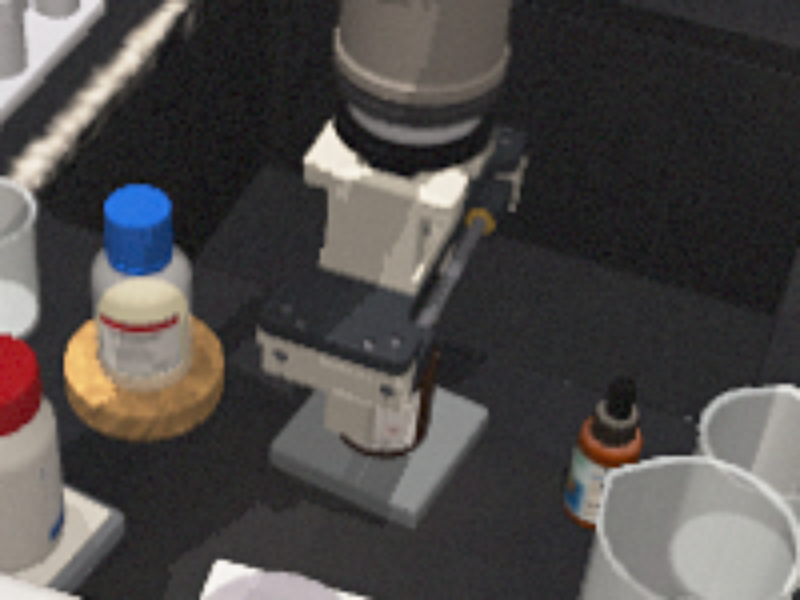

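>>> step_arm([
  [1,[0,0,0.7],[0,0,0]],
  [1,[0,0,0.5],[0,0,0]],
  [1,[0,0,0.2],[0,0,0]],
  [0.85,[0,0,0],[0,0,0]],
  [0.7,[0,0,0],[0,0,0]],
  [0.6,[0,0,0],[0,0,0]],
  [0.5,[0,0,0],[0,0,0]],
  [0.4,[0,0,0],[0,0,0]],
  [0.4,[0,0,0],[0,0,0]],
  [0.4,[0,0,0],[0,0,0]],
], force=20)

```text
t: 27.9
ee_pos: [0.6997, -0.0984, 0.0278]
orientation: [3.142, -0.001, -0.0]
contact_force: [-0.3, -0.5, -0.8]
width: 0.0509
```

>>> step_arm([
  [0.4,[0,0,-0.5],[0,0,0]],
  [0.4,[0,0,-1],[0,0,0]],
  [0.4,[0,0,-1.5],[0,0,0]],
  [0.4,[0,0,-1.5],[0,0,0]],
  [0.4,[0,0,-1],[0,0,0]],
  [0.4,[0,0,0],[0,0,0]],
  [0.4,[0,0,0],[0,0,0]],
])

```text
t: 28.48
ee_pos: [0.6996, -0.0984, 0.0833]
orientation: [3.141, -0.001, -0.0]
contact_force: [0.4, 0.1, -1.9]
width: 0.0506
```

```bash
python3 -c "
from h import *
to(.538,-.106,.085)
p=arm.state()['ee_pos']
a=np.linspace(0,6.28,60)
for dy in (-.006,0,.006):
    P=proj('scene',np.stack([p[0]+.026*np.cos(a),p[1]+dy+.026*np.sin(a),0*a+p[2]-.0098],1));P=(P-[200,100])*4
    print(dy,P.min(0),P.max(0))
cv2.imwrite('pics/s20.png',cv2.resize(arm.capture('scene')[100:250,200:400,::-1],None,fx=4,fy=4))"
```

```text
t 28.48 pos [ 0.6996 -0.0984  0.0833] rpy [ 3.141e+00 -1.000e-03 -0.000e+00] w 0.0506 F [ 0.4   0.11 -1.91]
  shift cm [-16.16   0.76  -0.19] turn [ 0.    -0.001 -0.   ]
-0.006 [347.30183738 324.12092214] [445.6632993  393.42434279]
0 [336.78305716 320.82399373] [434.96277854 389.86504873]
0.006 [326.30140986 317.53918595] [424.31288271 386.31824803]
```

View pics/s20.png

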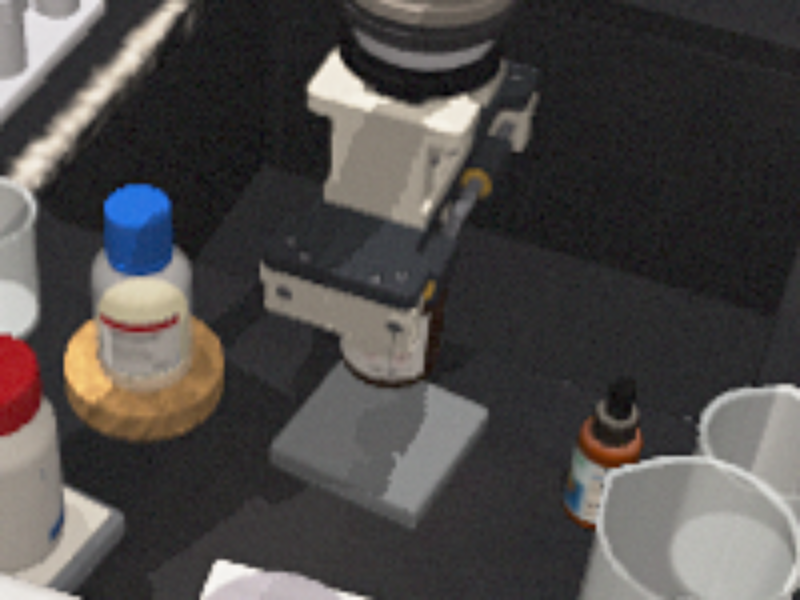

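The jar's base spans columns 341–440 against a predicted 337–435, so it sits about −2 mm in y. I'll aim 1–2 mm toward +y to make up for it.

>>> step_arm([
  [0.4,[-0.8,0,0],[0,0,0]],
  [0.4,[-1.6,0.1,0],[0,0,0]],
  [0.4,[-1.8,0.1,0],[0,0,0]],
  [0.4,[-1.8,0.1,0],[0,0,0]],
  [0.4,[-1.8,0.1,0],[0,0,0]],
  [0.4,[-1.8,0.1,0],[0,0,0]],
  [0.4,[-1.8,0.1,0],[0,0,0]],
  [0.4,[-1.8,0,0],[0,0,0]],
  [0.4,[-1.6,0,0],[0,0,0]],
  [0.4,[-0.8,0,0],[0,0,0]],
  [0.4,[-0.5,0,0],[0,0,0]],
  [0.4,[0,0,0],[0,0,0]],
])

```text
t: 29.53
ee_pos: [0.5377, -0.1042, 0.0822]
orientation: [-3.141, 0.001, -0.0]
contact_force: [-0.2, 0.3, -1.8]
width: 0.0504
```

>>> step_arm([
  [0.4,[0,0,0.5],[0,0,0]],
  [0.4,[0,0,1],[0,0,0]],
  [0.4,[0,0,1.2],[0,0,0]],
  [0.4,[0,0,0.8],[0,0,0]],
  [0.4,[0,0,0.4],[0,0,0]],
  [0.4,[0,0,0],[0,0,0]],
  [0.4,[0,0,0],[0,0,0]],
])

```text
t: 30.12
ee_pos: [0.5385, -0.1043, 0.0431]
orientation: [-3.141, 0.0, 0.0]
contact_force: [-0.3, 0.2, -1.3]
width: 0.0501
```

```bash
python3 -c "
from h import *
to(.538,-.105,.0338)
cv2.imwrite('pics/s21.png',cv2.resize(arm.capture('scene')[150:300,170:370,::-1],None,fx=4,fy=4))
T=cam('scene');a=np.linspace(0,6.28,60)
p=arm.state()['ee_pos'];print(((proj('scene',[[.538,-.106,.024],[.538+.0435,-.106,.024],[.538,-.106-.0435,.024]])-[170,150])*4).round())
"
```

```text
t 30.12 pos [ 0.5385 -0.1043  0.0431] rpy [-3.141  0.     0.   ] w 0.0501 F [-0.32  0.16 -1.35]
  shift cm [-0.05  0.08  0.93] turn [-0.  0.  0.]
[[394. 441.]
 [428. 378.]
 [476. 473.]]
```

View pics/s21.png

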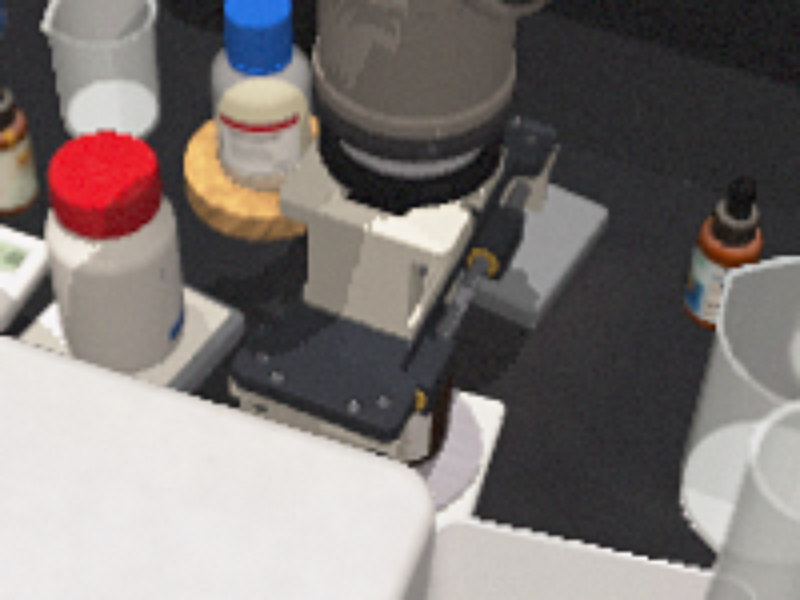

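>>> step_arm([
  [0.4,[0,0,0.3],[0,0,0]],
  [0.4,[0,0,0.2],[0,0,0]],
  [0.4,[0,0,0.1],[0,0,0]],
  [0.4,[0,0,0.1],[0,0,0]],
  [0.4,[0,0,0.05],[0,0,0]],
  [0.4,[0,0,0],[0,0,0]],
  [0.4,[0,0,0],[0,0,0]],
])

```text
t: 30.75
ee_pos: [0.5384, -0.1043, 0.036]
orientation: [-3.141, -0.0, -0.0]
contact_force: [0.1, 0.2, -1.8]
width: 0.0503
```

>>> step_arm([
  [0.4,[0,0,0.05],[0,0,0]],
  [0.4,[0,0,0.05],[0,0,0]],
  [0.4,[0,0,0],[0,0,0]],
  [0.4,[0,0,0],[0,0,0]],
])

```text
t: 31.08
ee_pos: [0.5383, -0.1043, 0.035]
orientation: [-3.141, 0.0, -0.0]
contact_force: [0.4, 0.7, -1.2]
width: 0.0504
```

>>> step_arm([
  [0.4,[0,0,0.05],[0,0,0]],
  [0.4,[0,0,0.05],[0,0,0]],
  [0.4,[0,0,0],[0,0,0]],
  [0.4,[0,0,0],[0,0,0]],
])

```text
t: 31.42
ee_pos: [0.5383, -0.1043, 0.0339]
orientation: [-3.141, 0.0, -0.0]
contact_force: [0.4, 0.3, -1.0]
width: 0.0505
```

>>> step_arm([
  [0.4,[0,0,0.05],[0,0,0]],
  [0.4,[0,0,0],[0,0,0]],
  [0.4,[0,0,0],[0,0,0]],
])

```text
t: 31.67
ee_pos: [0.5384, -0.1043, 0.0337]
orientation: [3.142, -0.0, 0.0]
contact_force: [-1.1, -0.3, 0.7]
width: 0.0503
```

Touching, close to the predicted height. Release and rise.

>>> step_arm([
  [0.6,[0,0,0],[0,0,0]],
  [0.7,[0,0,0],[0,0,0]],
  [0.85,[0,0,0],[0,0,0]],
  [1,[0,0,0],[0,0,0]],
  [1,[0,0,0],[0,0,0]],
  [1,[0,0,-1],[0,0,0]],
  [1,[0,0,-3],[0,0,0]],
  [1,[0,0,-3],[0,0,0]],
  [1,[0,0,-3],[0,0,0]],
  [1,[0,0,-3],[0,0,0]],
  [1,[0,0,-3],[0,0,0]],
  [1,[0,0,-3],[0,0,0]],
])

```text
t: 32.67
ee_pos: [0.538, -0.1042, 0.226]
orientation: [3.141, -0.001, 0.0]
contact_force: [1.2, 0.4, 0.2]
width: 0.0916
```

>>> step_arm([
  [1,[0,-2,-2],[0,0,0]],
  [1,[0,-3,0],[0,0,0]],
  [1,[-0.5,-3,0],[0,0,0]],
  [1,[-1,-3,0],[0,0,0]],
  [1,[-1,-3,0],[0,0,0]],
  [1,[-1,-3,0],[0,0,0]],
  [1,[-1,-3,0],[0,0,0]],
  [1,[-1,-3,0],[0,0,0]],
  [1,[-1,-3,0],[0,0,0]],
  [1,[-1,-3,0],[0,0,0]],
  [1,[-1,-3,0],[0,0,0]],
  [1,[0,0,0],[0,0,0]],
])

```text
t: 33.67
ee_pos: [0.4512, 0.22, 0.2444]
orientation: [-3.139, -0.0, 0.004]
contact_force: [-0.5, -0.7, 0.1]
width: 0.092
```

```bash
python3 -c "
from h import *
to(.4,.35,.25)
cv2.imwrite('pics/s22.png',cv2.resize(arm.capture('scene')[100:290,110:370,::-1],None,fx=3,fy=3))
T=arm.capture('top')[:,:,::-1];cv2.imwrite('pics/t22f.png',T);cv2.imwrite('pics/t22.png',cv2.resize(T[120:270,150:340],None,fx=4,fy=4))
"
```

```text
t 33.67 pos [0.4512 0.22   0.2444] rpy [-3.139 -0.     0.004] w 0.092 F [-0.48 -0.74  0.12]
  shift cm [ -5.06 -13.03  -0.53] turn [-0.002 -0.     0.004]
```

View pics/s22.png

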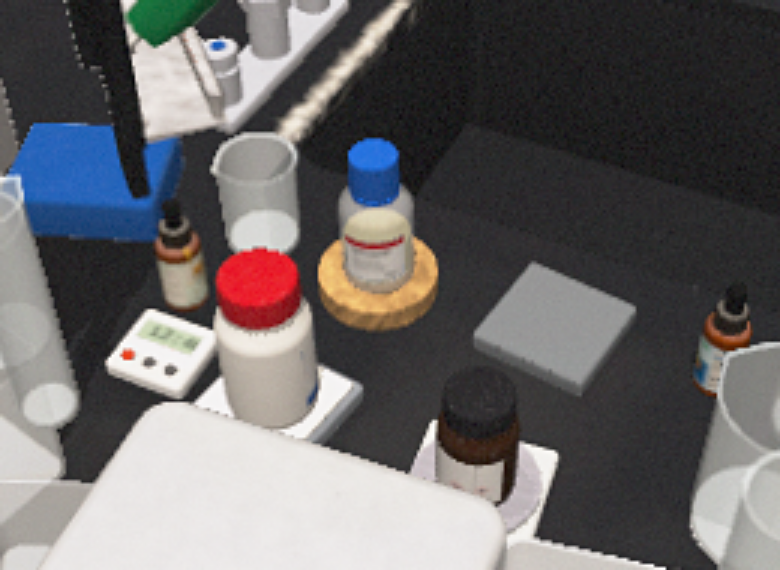

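View pics/t22.png

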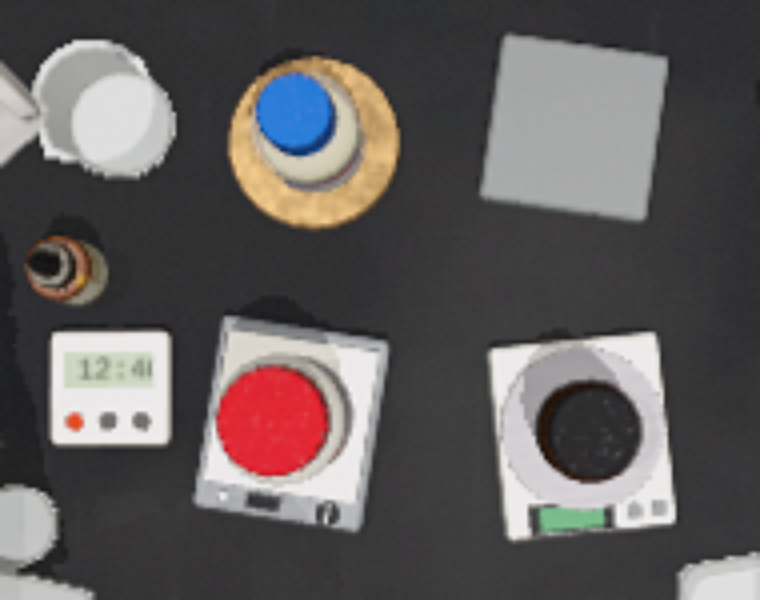

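```bash
python3 -c "
from h import *
f=lambda u,v,z:onz('top',150+u/4,120+v/4,z).round(4)
print('white',f(272,420,.145),'bottle',f(296,113,.134),'brown',f(596,430,.113))
im=cv2.imread('pics/t22f.png');S=None
print('stirrer (.541,.048)  cork',f(314,143,.02),'pan',f(582,427,.024))
# housing corners
P=np.array([f(*c,.017) for c in [(224,318),(388,342),(360,531),(194,505)]]);print(P.mean(0))
sc=lambda u,v,z:onz('scene',110+u/3,100+v/3,z).round(4)
print('scene white',sc(258,287,.1355),'bottle',sc(373.5,171,.12),'brown',sc(480,405,.103))
print(arm.state()['qvel'].round(3))
"
```

```text
white [0.5407 0.047  0.145 ] bottle [0.6864 0.0402 0.134 ] brown [ 0.5383 -0.1063  0.113 ]
stirrer (.541,.048)  cork [0.6875 0.0402 0.02  ] pan [ 0.5378 -0.1061  0.024 ]
[0.5363  0.04905 0.017  ]
scene white [0.5401 0.0473 0.1355] bottle [0.687  0.0407 0.12  ] brown [ 0.5374 -0.1065  0.103 ]
[-0.045  0.005  0.004 -0.007 -0.007 -0.006]
```

>>> step_arm([
  [1,[0,0,0],[0,0,0]],
  [1,[0,0,0],[0,0,0]],
  [1,[0,0,0],[0,0,0]],
  [1,[0,0,0],[0,0,0]],
])

```text
t: 34.1
ee_pos: [0.4537, 0.2148, 0.2436]
orientation: [3.142, -0.0, -0.002]
contact_force: [0.0, -0.1, -0.0]
width: 0.0916
```

```bash
python3 -c "
from bench import arm
print(arm.hand_in())"
```

```text
the job is handed in; nothing more can be done
None
```

I parked the brown jar on the grey board, then moved the bottle to the cork block, the white jar to the stirrer and the brown jar to the balance. The job was handed in at about 34 s, and no verdict was reported.

**Last checks:** in the final top and scene pictures, each vessel's cap lies within about 2 mm of the middle of its place, and all three stand upright. The timer and both dropper bottles look unmoved. The gripper was open, clear of everything and reading about 0 N. Readings in the rows where each vessel was set down were at most about 5 N.

**What disagreed:**
- **Fingertip height:** the real fingertips stood about 47 mm higher than the reported TCP and the stated 19 mm imply. The first grip on the brown jar therefore took its cap, at 45 mm, but held. I corrected the heights for every later grasp.
- **Wrist camera:** my rough readings from it put the vessels 5–10 mm off in y compared with the other two cameras, so I used those two.

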